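# Move the bunch-sizing rings from the wash frame to the drying rack in reverse order

### The job

Swing the wire lid of the wash frame up and back past vertical so that it stays open by itself, then move the four steel bunch-sizing rings from its pegs to the drying rack, one ring fully down on each pin. Put them there in the reverse of their order in the wash frame: the ring at the robot's left end goes on the pin at the right end of the rack, the next one on the next pin, and so on. Leave the lid open.

Things in the scene. Friction and masses are not known exactly. Their poses are not given: they have to be found in the camera images.
- lid_handle (a point): Middle of the wire lid's white round bar handle, 12 mm thick, 110 long, 48 clear of the lid; z = 80 mm when shut. Its frame turns with the lid: x to the hinge, y along bar and hinge, z up when shut. Hinge axis 193 mm along +x, level when shut. Lid 0.25 kg swings up and away from the robot, falls back to a stop at 160 degrees once past vertical. Row of pegs: 108 mm along +x, pegs at y = -108, -36, 36, 108.
- ring_a: Bunch-sizing ring, the smallest of four: a plain upright steel tube, outer diameter 36 mm, bore 28 mm, 45 mm tall. Origin at the centre of its underside, z up its axis. Starts on wash_peg_a, its underside at z = 14 mm.
- ring_b: Bunch-sizing ring, the second smallest of four: a plain upright steel tube, outer diameter 43 mm, bore 35 mm, 45 mm tall. Origin at the centre of its underside, z up its axis. Starts on wash_peg_b, its underside at z = 14 mm.
- ring_c: Bunch-sizing ring, the second largest of four: a plain upright steel tube, outer diameter 50 mm, bore 42 mm, 45 mm tall. Origin at the centre of its underside, z up its axis. Starts on wash_peg_c, its underside at z = 14 mm.
- ring_d: Bunch-sizing ring, the largest of four: a plain upright steel tube, outer diameter 57 mm, bore 49 mm, 45 mm tall. Origin at the centre of its underside, z up its axis. Starts on wash_peg_d, its underside at z = 14 mm.
- wash_peg_a: Fixed peg in the wash frame on which ring_a starts: white foot 64 x 64 x 8 mm, round steel pin 12 mm thick, top 58 mm above the origin. Origin under the foot's centre, 6 mm above the table; y along the row of four like pegs (72 mm apart, in any order), which runs left to right, parallel to the lid's bar. Tray rim 14 mm high; frame posts 75 and 88 mm tall lie 149 to 155 mm from the row's middle.
- wash_peg_b: Fixed peg in the wash frame on which ring_b starts: white foot 64 x 64 x 8 mm, round steel pin 12 mm thick, top 58 mm above the origin. Origin under the foot's centre, 6 mm above the table; y along the row of four like pegs (72 mm apart, in any order), which runs left to right, parallel to the lid's bar. Tray rim 14 mm high; frame posts 75 and 88 mm tall lie 149 to 155 mm from the row's middle.
- wash_peg_c: Fixed peg in the wash frame on which ring_c starts: white foot 64 x 64 x 8 mm, round steel pin 12 mm thick, top 58 mm above the origin. Origin under the foot's centre, 6 mm above the table; y along the row of four like pegs (72 mm apart, in any order), which runs left to right, parallel to the lid's bar. Tray rim 14 mm high; frame posts 75 and 88 mm tall lie 149 to 155 mm from the row's middle.
- wash_peg_d: Fixed peg in the wash frame on which ring_d starts: white foot 64 x 64 x 8 mm, round steel pin 12 mm thick, top 58 mm above the origin. Origin under the foot's centre, 6 mm above the table; y along the row of four like pegs (72 mm apart, in any order), which runs left to right, parallel to the lid's bar. Tray rim 14 mm high; frame posts 75 and 88 mm tall lie 149 to 155 mm from the row's middle.
- rack: Drying rack, the destination: fixed white slab 80 x 290 x 12 mm with four bare steel pins in a row, 12 mm thick, tops 62 mm above the table. Origin under the slab's centre on the table, y along the row (roughly to the robot's left), pins at x = 0, y = -108, -36, 36 and 108 mm. A ring fully down has its underside at z = 12 mm.
Things that resemble listed ones, but are neither listed nor needed, are in the scene too. What is shaped like the ring_a but green is not meant.

How it is judged (in metres and radians):
On the way:
1. the lid is swung back past vertical (more than 109 degrees from shut) while all four rings are still on their wash pegs (angle between lid_handle's own z axis and vertical above 1.9 rad and horizontal distance between ring_a and wash_peg_a below 0.03 m and horizontal distance between ring_b and wash_peg_b below 0.03 m and horizontal distance between ring_c and wash_peg_c below 0.03 m and horizontal distance between ring_d and wash_peg_d below 0.03 m), for 0.2 s.
At the end, for the whole second after the job is handed in: Lid open, over 109 degrees from shut. Each ring on a pin of the rack (within 20 mm along and across), fully down (underside 6 to 18 mm above the table), upright within 0.12 rad, at rest (under 0.02 m/s), one per pin; left to right the reverse of the order of their wash pegs (angle between lid_handle's own z axis and vertical above 1.9 rad and x of ring_a in the frame of rack between -0.02 and 0.02 m and z of ring_a in the frame of rack between 0.006 and 0.018 m and angle between each of ring_a, ring_b, ring_c, ring_d's own z axis and vertical below 0.12 rad and linear speed of each of ring_a, ring_b, ring_c, ring_d below 0.02 m/s and ((y of wash_peg_a in the frame of lid_handle between -0.128 and -0.088 m and y of ring_a in the frame of rack between 0.088 and 0.128 m) or (y of wash_peg_a in the frame of lid_handle between -0.056 and -0.016 m and y of ring_a in the frame of rack between 0.016 and 0.056 m) or (y of wash_peg_a in the frame of lid_handle between 0.016 and 0.056 m and y of ring_a in the frame of rack between -0.056 and -0.016 m) or (y of wash_peg_a in the frame of lid_handle between 0.088 and 0.128 m and y of ring_a in the frame of rack between -0.128 and -0.088 m)) and x of ring_b in the frame of rack between -0.02 and 0.02 m and z of ring_b in the frame of rack between 0.006 and 0.018 m and ((y of wash_peg_b in the frame of lid_handle between -0.128 and -0.088 m and y of ring_b in the frame of rack between 0.088 and 0.128 m) or (y of wash_peg_b in the frame of lid_handle between -0.056 and -0.016 m and y of ring_b in the frame of rack between 0.016 and 0.056 m) or (y of wash_peg_b in the frame of lid_handle between 0.016 and 0.056 m and y of ring_b in the frame of rack between -0.056 and -0.016 m) or (y of wash_peg_b in the frame of lid_handle between 0.088 and 0.128 m and y of ring_b in the frame of rack between -0.128 and -0.088 m)) and x of ring_c in the frame of rack between -0.02 and 0.02 m and z of ring_c in the frame of rack between 0.006 and 0.018 m and ((y of wash_peg_c in the frame of lid_handle between -0.128 and -0.088 m and y of ring_c in the frame of rack between 0.088 and 0.128 m) or (y of wash_peg_c in the frame of lid_handle between -0.056 and -0.016 m and y of ring_c in the frame of rack between 0.016 and 0.056 m) or (y of wash_peg_c in the frame of lid_handle between 0.016 and 0.056 m and y of ring_c in the frame of rack between -0.056 and -0.016 m) or (y of wash_peg_c in the frame of lid_handle between 0.088 and 0.128 m and y of ring_c in the frame of rack between -0.128 and -0.088 m)) and x of ring_d in the frame of rack between -0.02 and 0.02 m and z of ring_d in the frame of rack between 0.006 and 0.018 m and ((y of wash_peg_d in the frame of lid_handle between -0.128 and -0.088 m and y of ring_d in the frame of rack between 0.088 and 0.128 m) or (y of wash_peg_d in the frame of lid_handle between -0.056 and -0.016 m and y of ring_d in the frame of rack between 0.016 and 0.056 m) or (y of wash_peg_d in the frame of lid_handle between 0.016 and 0.056 m and y of ring_d in the frame of rack between -0.056 and -0.016 m) or (y of wash_peg_d in the frame of lid_handle between 0.088 and 0.128 m and y of ring_d in the frame of rack between -0.128 and -0.088 m))); the robot touches nothing.
It also fails if it takes over 128 s, if anything falls off the work surface, if the arm or the gripper's body presses on something with over 40 N, if the wrist force passes 120 N, or if a joint passes its speed limit or range.

### The arm

A 6-joint arm with a two-finger parallel gripper is mounted at the origin on the work surface. World frame = base frame: x ahead of the robot, y to its left, z up, the work surface at z = 0. Lengths are in m, angles in degrees, forces in N, time in s.
With the tool pointing down it reaches from about 0.4 to 0.825 m from the base axis. Payload 7 kg.
Tool frame: the origin (TCP) lies midway between the tips of the shut fingers; the grasp point (between the pads) lies ctrl.tcp_to_grasp behind it (ctrl.tcp_to_grasp is the distance from the TCP to the grasp point, in m); y points along the fingers, z is the direction in which the jaws open and shut, and the axes are right-handed (so a half turn about y gives the same grasp; the last joint's range is limited). The gripper opens to 88 mm and grips with 3 to 60 N. Pads are 19 mm wide; open, the fingers measure 130 mm over their backs; the gripper's body (78 mm by 193 mm) begins 47 mm behind the grasp point.
Start: joints at [-60.098, 20.546, 0.682, 0, -70.136, -16.507], TCP at [0.156, -0.657, 0.199] pointing down, gripper open.
Joint ranges: [-176.03, 176.03], [-82.01, 121.73], [-58.28, 71.71], [-173.87, 95.51], [-174.79, -0.11], [-173.66, 173.66]. Speed limits (degrees/s): [136.94, 136.94, 172.46, 180, 180, 180].

### API

Orientations are given as [roll, pitch, yaw] about the fixed x, y, z axes, in that order (R = Rz(yaw) Ry(pitch) Rx(roll)).
In Python, from plant import ctrl, snapshot, silhouettes gives the robot as it stands.
- The arm moves only by the shell command python3 -m pendant 'ROWS'. ROWS is JSON, a list that holds one entry, the list of rows, each a list of 7 numbers: the shift along the tool's x, y, z in cm, then the turn, a rotation vector about the tool's x, y, z in degrees, then the opening, from 0 (shut) to 1 (fully open). In form: [[[x, y, z, rx, ry, rz, hand], ...]]. A call has 1 to 12 rows; each row shifts and turns the commanded pose from where the row before left it, along the tool's axes as they then stand; what a row does not reach is not made up. A row lasts 1/12 s, in which the tool goes at most 41.7 mm and 7.16 degrees, less where a joint would pass 70% of its speed; a pose out of reach is approached as far as the arm can. A call with a gripper value outside its range is refused whole. The fingers move at their own pace and stop on an object; the grip force is fixed at half the most. Time passes only in rows, so rows that do not move let the fingers close. It gives the time, the measured TCP pose, the force and the opening at its end, in the units of the state.
- ctrl.get_obs(): the state, without advancing time (a new reading comes with each control period).
- snapshot(name): name is "scene" or "top" or "wrist"; returns a dict with "image" (420x560x3 uint8, red, green, blue), "camera_matrix" (3x3 intrinsics, pixels), "eye" and "orientation" of the camera in the world; the wrist camera has in their place "mount" (4x4, takes a point from camera to tool coordinates, whose origin is the TCP and whose axes are the tool frame's). Camera axes: x right, y down, z forward; pixel columns grow to the right and rows downward; lengths in m; the calibration is good to about 2 mm. The wrist camera is an equidistant fisheye: a pixel r from the principal point sees the ray r / f radians off the axis. A picture is of the moment at which its call begins: read the wrist's pose just before it. There is no depth.
- ctrl.close_job(): hands the job in, once; it reports no verdict.
Trained networks look in a picture, given as the dict that the camera call returned (one of the last four; its "shot" number tells which), for a name from the list of things; names that differ only in an ending like _2 or _b are one class to them, and where a whole thing is asked for, a point or a joint stands for the part that bears it (a point fixed in the world has none). Each returns a list of dicts, best first, with "confidence" (0 to 1); they miss things now and then, are a little off and sometimes report something else, mostly with a low value. They report only what shows in the picture. A call takes as long as a camera call. They do not tell look-alikes from the thing itself.
- silhouettes(picture, thing): "mask" (420x560 bool, what is visible of it) and "bbox" ([left, top, width, height] in pixels, round what is visible of it).
The state is a dict: "clock": time; "joint_pos": joint angles; "qvel": joint speeds; "tau": joint torques, N m; "tool_pos": TCP position; "orientation": TCP orientation; "force": force on the tool from outside, world axes, zero at the start; "moment": the same for the moment, N m; "opening": finger opening in m.
Only numpy, scipy, OpenCV 4.12 (cv2) and the standard library are available. Lean on these libraries where they do the work, as an engineer would, in place of code of your own. Each camera call takes 0.05 s, during which the arm holds its last target.

## Working session

There is one attempt and no reset: what is moved stays moved. The work goes in short steps, Python scripts to look and compute and a shell command to move; the robot and the scene stay as the last step left them, time stands still between calls to the robot, and variables do not carry over. Pictures are saved under pics/ and viewed, and the job is handed in when it is done.

```bash
ls; mkdir -p pics
python3 - <<'E'
from plant import ctrl, snapshot, silhouettes
import cv2
print(ctrl.get_obs(), ctrl.tcp_to_grasp)
for n in ["scene","top","wrist"]:
    s=snapshot(n); cv2.imwrite(f"pics/{n}0.png",s["image"][:,:,::-1])
    print(n,{k:(v.tolist() if hasattr(v,'tolist') else v) for k,v in s.items() if k!='image'})
E
```

```text
pics
{'clock': 0.0, 'joint_pos': array([-6.00970638e+01,  2.05901144e+01,  6.33168249e-01, -2.03006196e-02,
       -7.01367862e+01, -1.65062353e+01]), 'qvel': array([ 0.02094809, -0.00655518, -0.11727265, -0.09131572,  0.01211736,
        0.09619931]), 'tau': array([ 4.10204939e-04, -5.82716310e+01,  2.93055224e+01,  6.99775949e+00,
        6.83968668e-03, -1.55963507e-04]), 'tool_pos': array([ 0.15622464, -0.65610937,  0.19853248]), 'orientation': array([-8.99047079e+01,  8.33635482e-03,  1.33897946e+01]), 'force': array([-0.03984418, -0.11983618, -0.54169521]), 'moment': array([ 0.00105982,  0.03754901, -0.00170005]), 'opening': 0.0877561461977265} 0.0188
scene {'camera_matrix': [[495.46451546507024, 0.0, 284.6400372052733], [0.0, 495.46451546507024, 213.607194872267], [0.0, 0.0, 1.0]], 'eye': [1.194947756063647, -0.08376325856895314, 0.8547629224356228], 'orientation': [-135.57012487653944, 0.08141863961120435, 73.83932347255129], 'shot': 1}
top {'camera_matrix': [[406.2492022972392, 0.0, 280.5110947496804], [0.0, 406.2492022972392, 207.92021764941748], [0.0, 0.0, 1.0]], 'eye': [0.33293211657738336, 0.10519785803656165, 0.8684486121489345], 'orientation': [-170.46770889308888, -0.3664823259548313, -90.06131919309595], 'shot': 2}
wrist {'camera_matrix': [[325.19226210127806, 0.0, 279.4319661860208], [0.0, 325.19226210127806, 213.29707042695784], [0.0, 0.0, 1.0]], 'mount': [[-0.00029888957013981594, 0.9517931359201875, 0.3067405044663009, -0.08411586112974569], [0.00018732812642127236, -0.30674045949428114, 0.9517931789088484, -0.18593944023168646], [0.9999999377865975, 0.00034194217810544334, -8.661610080988298e-05, -1.0391703041845446e-05], [0.0, 0.0, 0.0, 1.0]], 'shot': 3}
```

View pics/scene0.png

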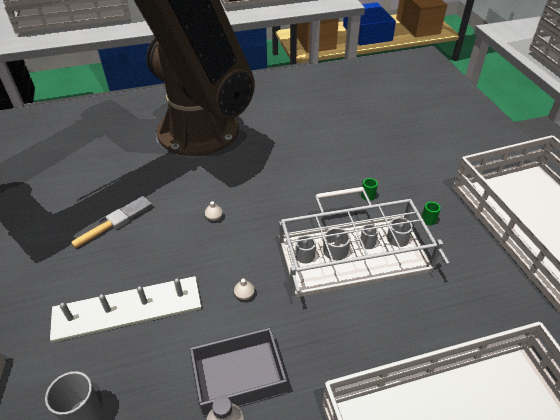

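View pics/top0.png

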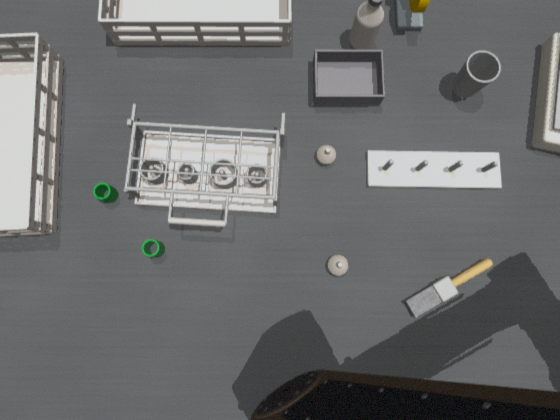

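View pics/wrist0.png

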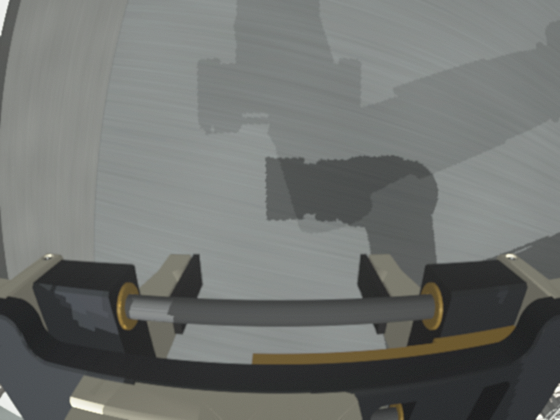

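```bash
cat > h.py <<'E'
import numpy as np, cv2
from scipy.spatial.transform import Rotation as Ro
from plant import ctrl, snapshot, silhouettes
def camR(s): return Ro.from_euler('xyz',s['orientation'],degrees=True).as_matrix()
def proj(s,P):
    P=np.atleast_2d(P); c=(P-s['eye'])@camR(s); K=np.array(s['camera_matrix'])
    return np.c_[K[0,0]*c[:,0]/c[:,2]+K[0,2],K[1,1]*c[:,1]/c[:,2]+K[1,2]]
def ray(s,uv):
    K=np.array(s['camera_matrix']); d=np.array([(uv[0]-K[0,2])/K[0,0],(uv[1]-K[1,2])/K[1,1],1]); return camR(s)@d
def atz(s,uv,z):
    d=ray(s,uv); e=np.array(s['eye']); return e+d*(z-e[2])/d[2]
def crop(s,x,y,w,h,k,name):
    im=s['image'][y:y+h,x:x+w,::-1]; cv2.imwrite('pics/'+name,cv2.resize(im,None,fx=k,fy=k,interpolation=cv2.INTER_CUBIC))
E
python3 - <<'E'
from h import *
t=snapshot('top'); s=snapshot('scene')
for n in ['ring_a','rack','lid_handle','wash_peg_a']:
  for nm,p in (('top',t),('scene',s)):
    for d in silhouettes(p,n):
        m=d['mask']; ys,xs=np.nonzero(m); print(n,nm,round(d['confidence'],2),d['bbox'],xs.mean().round(1),ys.mean().round(1),m.sum())
crop(t,115,95,185,140,4,'topc.png'); crop(s,270,170,185,130,4,'scenec.png'); crop(t,360,140,150,60,5,'rackc.png')
E
```

```text
ring_a top 0.89 [206.8, 158.3, 31.3, 30.7] 221.9 175.1 321
ring_a top 0.89 [94.7, 182.7, 24.0, 21.0] 105.5 192.1 388
ring_a top 0.79 [177.8, 163.0, 21.0, 20.7] 188.0 174.4 133
ring_a top 0.6 [140.5, 158.2, 24.1, 28.2] 152.4 171.1 391
ring_a top 0.53 [142.6, 239.1, 20.0, 17.5] 152.6 247.8 265
ring_a scene 0.97 [324.1, 232.1, 25.4, 30.2] 336.6 244.0 589
ring_a scene 0.75 [388.7, 217.3, 21.2, 32.0] 399.2 232.4 417
ring_a scene 0.72 [423.2, 201.9, 15.4, 21.7] 430.4 212.7 316
ring_a scene 0.65 [297.8, 238.3, 21.5, 26.1] 305.2 252.0 355
ring_a scene 0.59 [361.1, 224.8, 15.6, 26.8] 369.0 236.4 332
ring_a scene 0.57 [360.9, 175.7, 16.2, 24.5] 368.9 187.9 294
rack top 0.96 [369.9, 148.8, 130.3, 40.8] 433.0 168.8 4834
rack scene 0.62 [51.1, 275.0, 152.7, 68.3] 123.6 308.6 5355
lid_handle scene 0.59 [280.6, 189.6, 155.9, 83.1] 351.4 228.9 2269
wash_peg_a top 0.81 [140.9, 158.5, 34.8, 31.9] 160.1 176.0 383
wash_peg_a top 0.8 [210.8, 164.1, 24.2, 28.9] 222.0 179.0 412
wash_peg_a top 0.72 [175.8, 160.1, 31.5, 31.8] 192.1 178.7 416
wash_peg_a top 0.69 [242.2, 165.4, 32.0, 31.3] 257.8 182.4 496
wash_peg_a scene 0.68 [318.7, 236.9, 34.5, 25.4] 334.2 248.4 173
wash_peg_a scene 0.62 [288.8, 241.2, 33.1, 26.9] 306.7 254.5 198
wash_peg_a scene 0.57 [348.1, 230.3, 33.9, 24.8] 364.5 245.8 364
wash_peg_a scene 0.5 [379.5, 221.0, 36.7, 29.4] 393.9 239.0 208
```

```bash
ls pics
```

```text
rackc.png
scene0.png
scenec.png
top0.png
topc.png
wrist0.png
```

View pics/topc.png

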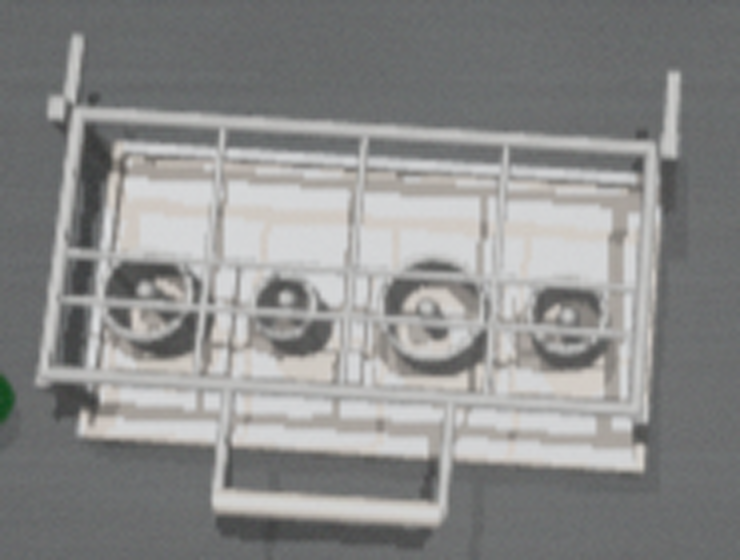

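View pics/scenec.png

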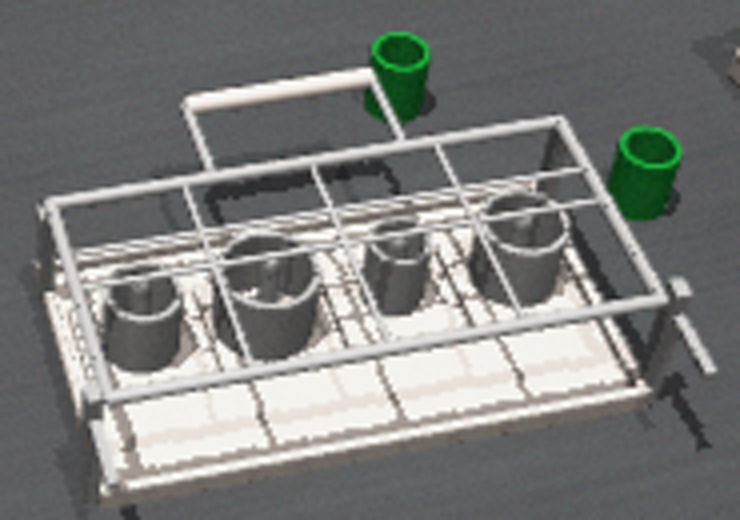

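View pics/rackc.png

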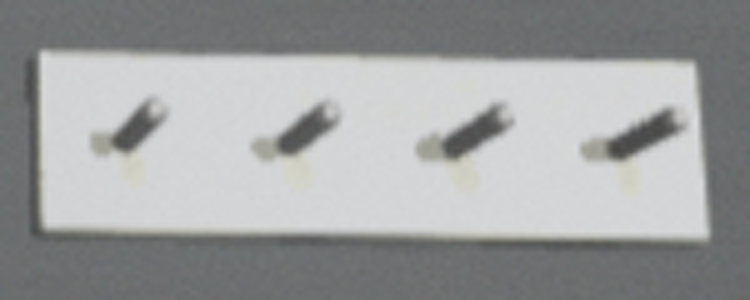

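Run:
```python
from h import *
t=snapshot('top'); s=snapshot('scene')
def pr(l,A): print(l,*[np.round(a[:2],4) for a in A])
A=[atz(t,(115+x/4,95+y/4),.064) for x,y in [(148,288),(287,299),(429,308),(567,316)]]; pr('pegs top',A)
A=[atz(s,(270+x/4,170+y/4),.059) for x,y in [(523,222),(398,240),(267,262),(143,292)]]; pr('rings scene',A)
A=[atz(t,(360+x/5,140+y/5),.062) for x,y in [(157,107),(330,110),(505,112),(680,117)]]; pr('rack top',A)
A=[atz(t,(115+x/4,95+y/4),.08) for x,y in [(218,500),(440,515)]]; pr('bar top',A)
A=[atz(s,(270+x/4,170+y/4),.08) for x,y in [(372,75),(188,102)]]; pr('bar sc',A)
crop(s,40,265,170,80,4,'rackc2.png')
```

```text
pegs top [0.5526 0.3618] [0.5469 0.2908] [0.5422 0.2185] [0.538  0.1482]
rings scene [0.5518 0.3669] [0.5451 0.2958] [0.5403 0.2217] [0.5419 0.151 ]
rack top [ 0.5653 -0.1282] [ 0.5641 -0.1994] [ 0.5633 -0.2716] [ 0.5613 -0.3437]
bar top [0.4414 0.317 ] [0.434  0.2085]
bar sc [0.4386 0.3221] [0.4304 0.2131]
```

View pics/rackc2.png

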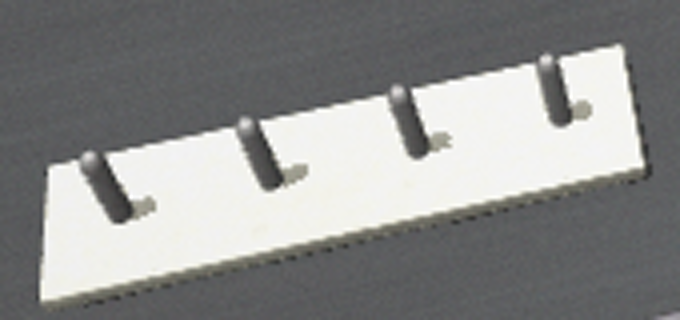

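```bash
cat >> h.py <<'E'
def goto(p,yaw,final=None):
    """print total shift (tool axes at current and after turning) to put GRASP point at p, pointing down"""
    o=ctrl.get_obs(); R=Ro.from_euler('xyz',o['orientation'],degrees=True)
    T=Ro.from_euler('xyz',[-90,0,yaw],degrees=True)
    tcp=np.array(p)+T.as_matrix()[:,1]*ctrl.tcp_to_grasp
    dp=tcp-o['tool_pos']
    print('tcp',o['tool_pos'].round(4),'rpy',o['orientation'].round(2),'t',round(o['clock'],2),'F',o['force'].round(1),'open',o['opening'].round(4))
    print('world shift mm',(dp*1e3).round(1),'| tool now cm',(R.inv().apply(dp)*100).round(2),'| tool after turn cm',(T.inv().apply(dp)*100).round(2),'turn rotvec',np.degrees((R.inv()*T).as_rotvec()).round(2))
E
python3 - <<'E'
from h import *
s=snapshot('scene')
A=[atz(s,(40+x/4,265+y/4),.062) for x,y in [(548,62),(400,93),(247,124),(92,158)]]; print(np.round(A,4))
goto([.435,.265,.16],86.1)
E
```

```text
[[ 0.5667 -0.1247  0.062 ]
 [ 0.5653 -0.1966  0.062 ]
 [ 0.5632 -0.269   0.062 ]
 [ 0.5627 -0.3403  0.062 ]]Traceback (most recent call last):
  File "<stdin>", line 4, in <module>
  File "h.py", line 20, in goto
    print('tcp',o['tool_pos'].round(4),'rpy',o['orientation'].round(2),'t',round(o['clock'],2),'F',o['force'].round(1),'open',o['opening'].round(4))
                                                                                                                              ^^^^^^^^^^^^^^^^^^
AttributeError: 'float' object has no attribute 'round'
```

```bash
sed -i "s/o\['opening'\].round(4)/round(o['opening'],4)/" h.py
python3 -m pendant '[[[0,0,0,0,-6.6,0,0.45],[0,0,0,0,-6.6,0,0.45],[0,0,0,0,-6.6,0,0.45],[0,0,0,0,-6.6,0,0.45],[0,0,0,0,-6.6,0,0.45],[0,0,0,0,-6.6,0,0.45],[0,0,0,0,-6.6,0,0.45],[0,0,0,0,-6.6,0,0.45],[0,0,0,0,-6.6,0,0.45],[0,0,0,0,-6.6,0,0.45],[0,0,0,0,-6.6,0,0.45],[0,0,0,0,0,0,0.45]]]'
python3 -c "
from h import *
goto([.55,0,.22],86.1)"
```

```text
clock: 1.8
tool_pos: [0.1564, -0.6566, 0.1995]
orientation: [-90.0, 0.0, 86.3]
force: [-0.0, 0.6, 1.1]
opening: 0.0395
tcp [ 0.1564 -0.6566  0.1995] rpy [-90.    0.   86.3] t 1.8 F [-0.   0.6  1.1] open 0.0395
world shift mm [393.6 656.6   1.7] | tool now cm [ 68.07  -0.17 -35.04] | tool after turn cm [ 68.19  -0.17 -34.81] turn rotvec [ 0.   0.2 -0. ]
```

```bash
python3 -m pendant '[[[1.7,0,-0.9,0,0,0,0.45],[3.4,0,-1.75,0,0,0,0.45],[3.4,0,-1.75,0,0,0,0.45],[3.4,0,-1.75,0,0,0,0.45],[3.4,0,-1.75,0,0,0,0.45],[3.4,0,-1.75,0,0,0,0.45],[3.4,0,-1.75,0,0,0,0.45],[3.4,0,-1.75,0,0,0,0.45],[3.4,0,-1.75,0,0,0,0.45],[3.4,0,-1.75,0,0,0,0.45],[3.4,0,-1.75,0,0,0,0.45],[3.4,0,-1.75,0,0,0,0.45]]]'
python3 -m pendant '[[[3.4,0,-1.75,0,0,0,0.45],[3.4,0,-1.75,0,0,0,0.45],[3.4,0,-1.75,0,0,0,0.45],[3.4,0,-1.75,0,0,0,0.45],[3.4,0,-1.75,0,0,0,0.45],[3.4,0,-1.75,0,0,0,0.45],[3.4,0,-1.75,0,0,0,0.45],[3.4,0,-1.75,0,0,0,0.45],[1.7,0,0,0,0,0,0.45],[0,0,0,0,0,0,0.45]]]'
python3 -c "
from h import *
goto([.435,.265,.16],86.1)"
```

```text
clock: 2.8
tool_pos: [0.3853, -0.279, 0.1999]
orientation: [-90.1, 0.0, 85.7]
force: [1.0, 0.5, 0.2]
opening: 0.0395
clock: 3.63
tool_pos: [0.5456, 0.001, 0.199]
orientation: [-90.0, -0.0, 85.9]
force: [1.2, -0.4, -1.0]
opening: 0.0395
tcp [0.5456 0.001  0.199 ] rpy [-8.999e+01 -1.000e-02  8.592e+01] t 3.63 F [ 1.2 -0.4 -1. ] open 0.0395
world shift mm [-110.6  264.   -57.8] | tool now cm [25.54  5.79 12.9 ] | tool after turn cm [25.58  5.78 12.83] turn rotvec [-0.01 -0.18  0.01]
```

```bash
python3 -m pendant '[[[3.2,0,1.6,0,0,0,0.45],[3.2,0,1.6,0,0,0,0.45],[3.2,0,1.6,0,0,0,0.45],[3.2,0,1.6,0,0,0,0.45],[3.2,0,1.6,0,0,0,0.45],[3.2,0,1.6,0,0,0,0.45],[3.2,0,1.6,0,0,0,0.45],[3.1,0,1.6,0,0,0,0.45],[0,1,0,0,0,0,0.45],[0,1,0,0,0,0,0.45],[0,0,0,0,0,0,0.45]]]'
python3 - <<'E'
from h import *
o=ctrl.get_obs(); w=snapshot('wrist'); cv2.imwrite('pics/w1.png',w['image'][:,:,::-1])
t=snapshot('top'); crop(t,115,95,185,140,4,'t1.png')
print(o['tool_pos'],o['orientation'])
E
```

```text
clock: 4.55
tool_pos: [0.4334, 0.2601, 0.1774]
orientation: [-89.9, 0.1, 85.9]
force: [-0.9, -0.6, -0.3]
opening: 0.0393
[0.43343959 0.26007793 0.17738739] [-89.8636471    0.12858127  85.88760331]
```

View pics/w1.png

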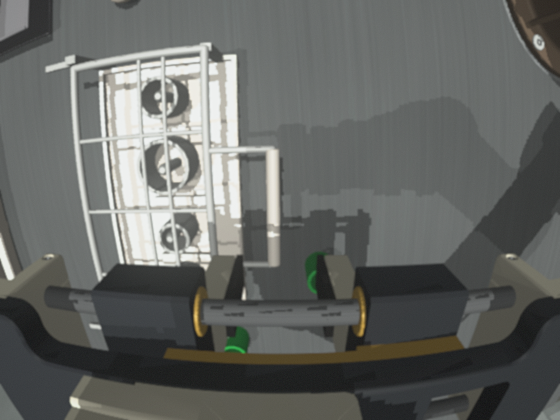

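```bash
cat >> h.py <<'E'
def watz(w,o,uv,z):
    K=np.array(w['camera_matrix']); v=np.array([uv[0]-K[0,2],uv[1]-K[1,2]]); r=np.hypot(*v); a=r/K[0,0]
    d=np.r_[np.sin(a)*v/max(r,1e-9),np.cos(a)]
    M=np.array(w['mount']); R=Ro.from_euler('xyz',o['orientation'],degrees=True).as_matrix()
    e=R@M[:3,3]+o['tool_pos']; d=R@M[:3,:3]@d; return e+d*(z-e[2])/d[2]
E
python3 - <<'E'
from h import *
o=ctrl.get_obs(); w=snapshot('wrist')
for uv in [(272,150),(274,264)]: print('bar',watz(w,o,uv,.08).round(4))
for uv in [(168,97),(172,166),(184,235)]: print('peg',watz(w,o,uv,.064).round(4))
crop(w,40,30,260,260,3,'w1c.png')
E
```

```text
bar [0.437  0.2092 0.08  ]
bar [0.4437 0.3194 0.08  ]
peg [0.5315 0.1506 0.064 ]
peg [0.5354 0.2174 0.064 ]
peg [0.5343 0.2892 0.064 ]
```

View pics/w1c.png

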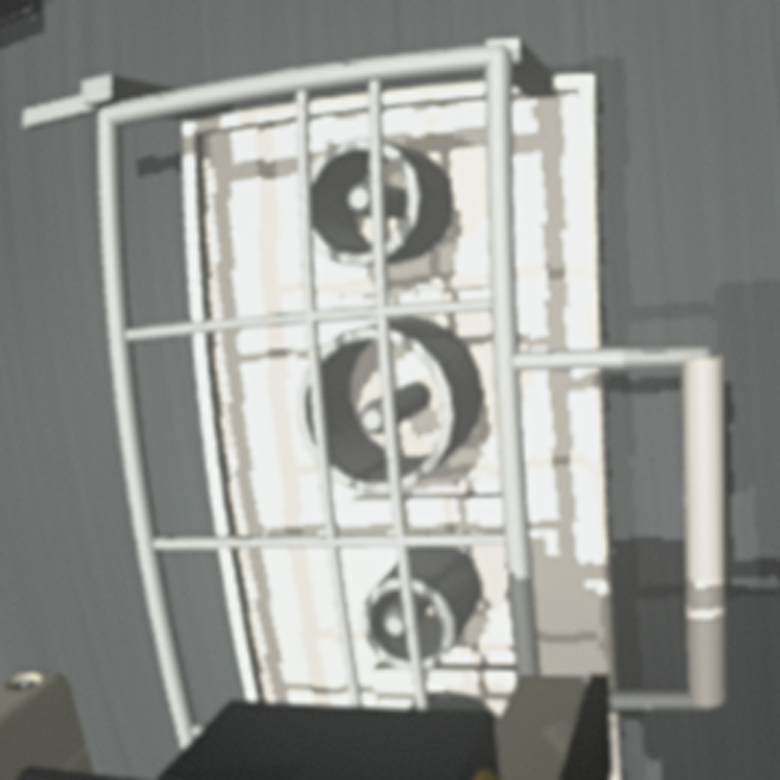

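```bash
python3 -m pendant '[[[0.4,1.5,-0.5,0,0,0,0.45],[0,2.5,0,0,0,0,0.45],[0,2.5,0,0,0,0,0.45],[0,2.5,0,0,0,0,0.45],[0,1.6,0,0,0,0,0.45],[0,1,0,0,0,0,0.45],[0,0,0,0,0,0,0.45]]]'
python3 -m pendant '[[[0,0,0,0,0,0,0],[0,0,0,0,0,0,0],[0,0,0,0,0,0,0],[0,0,0,0,0,0,0],[0,0,0,0,0,0,0],[0,0,0,0,0,0,0]]]'
python3 - <<'E'
from h import *
w=snapshot('wrist'); cv2.imwrite('pics/w2.png',w['image'][:,:,::-1])
w=snapshot('scene'); cv2.imwrite('pics/s2.png',w['image'][:,:,::-1])
E
```

```text
clock: 5.28
tool_pos: [0.4396, 0.2633, 0.0619]
orientation: [-89.9, 0.1, 85.9]
force: [-0.8, 0.8, -0.7]
opening: 0.0392
clock: 5.78
tool_pos: [0.44, 0.2651, 0.064]
orientation: [-90.0, -0.0, 86.0]
force: [-0.6, 0.9, -0.2]
opening: 0.0051
```

View pics/s2.png

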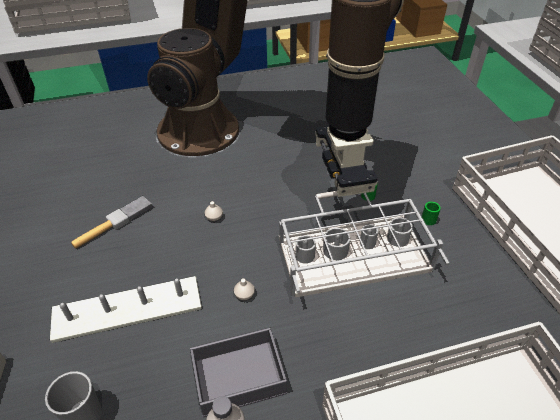

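```bash
python3 -m pendant '[[[0,0,0,0,0,0,0],[0,0,0,0,0,0,0]]]'
python3 - <<'E'
from h import *
w=snapshot('scene'); crop(w,270,120,185,150,4,'s3.png')
w=snapshot('wrist'); cv2.imwrite('pics/w3.png',w['image'][:,:,::-1])
E
```

```text
clock: 6.05
tool_pos: [0.4399, 0.2648, 0.0635]
orientation: [-90.0, -0.0, 86.0]
force: [-0.1, -0.0, -0.1]
opening: 0.0002
```

View pics/s3.png

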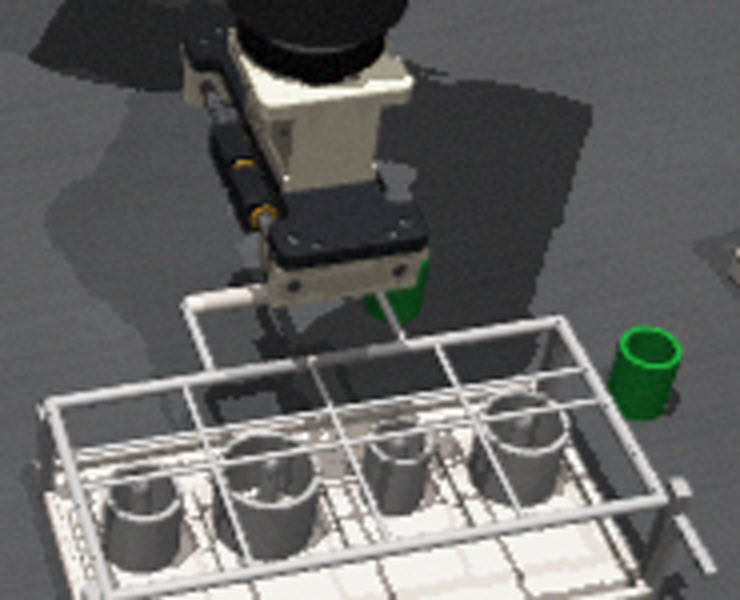

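View pics/w3.png

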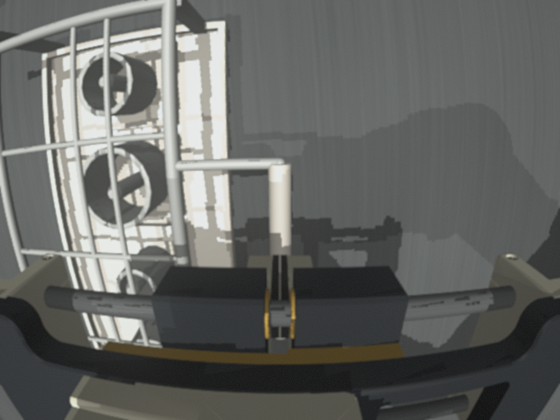

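Run:
```python
from h import *
o=ctrl.get_obs(); w=snapshot('wrist');t=snapshot('top')
for z in (.04,.05,.06,.07,.08): print(z,watz(w,o,(279,163),z).round(4),watz(w,o,(120,185),z).round(4))
crop(t,130,140,160,110,5,'t3.png'); crop(w,180,140,200,200,4,'w3c.png')
print(o['tool_pos'],o['force'],o['moment'])
```

```text
0.04 [0.4362 0.2143 0.04  ] [0.5507 0.2193 0.04  ]
0.05 [0.4361 0.2127 0.05  ] [0.5451 0.2175 0.05  ]
0.06 [0.436  0.2111 0.06  ] [0.5396 0.2157 0.06  ]
0.07 [0.4359 0.2095 0.07  ] [0.534  0.2138 0.07  ]
0.08 [0.4357 0.2079 0.08  ] [0.5284 0.212  0.08  ]
[0.43985673 0.26483402 0.06343658] [-0.36117407 -0.51535397 -0.02932364] [0.03210773 0.09041701 0.06336971]
```

View pics/t3.png

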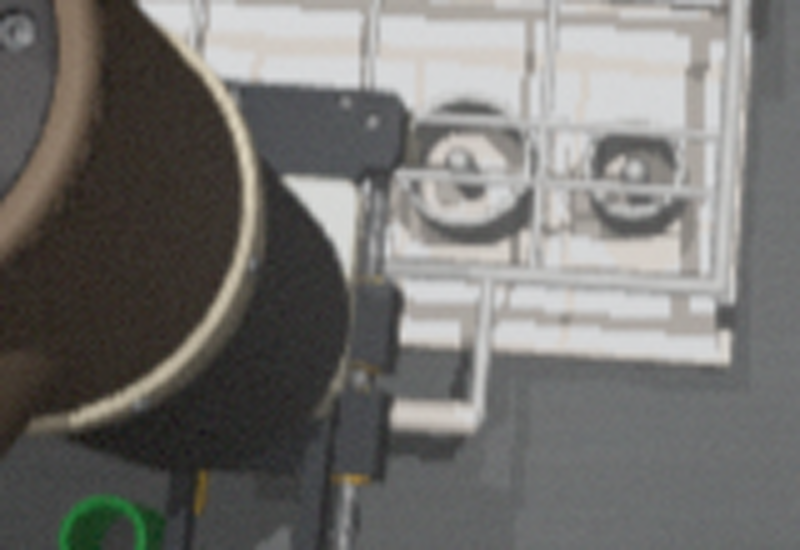

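View pics/w3c.png

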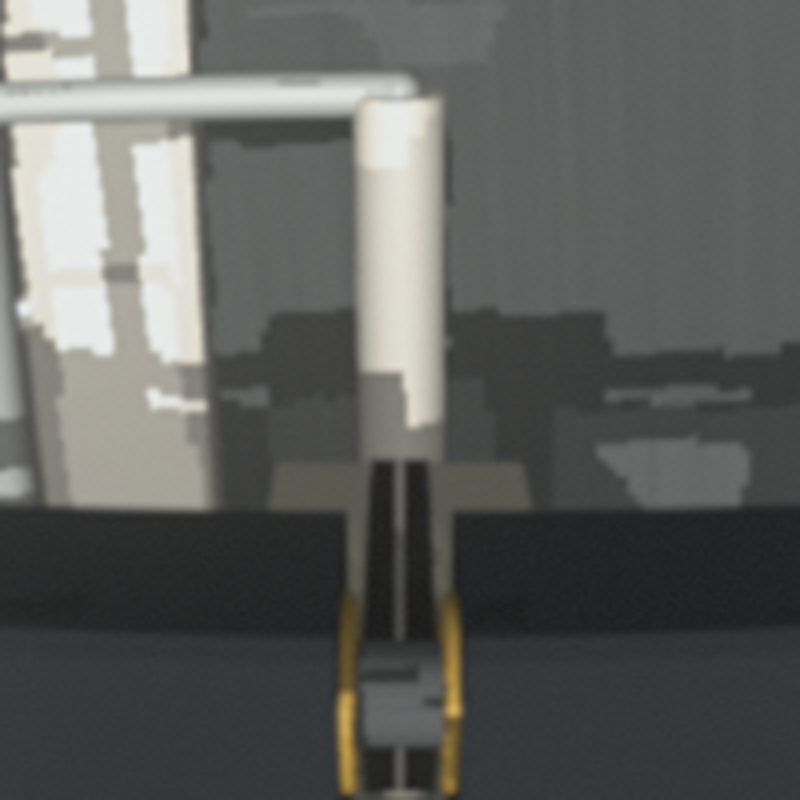

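Run:
```python
from h import *
w=snapshot('wrist');M=np.array(w['mount']);K=w['camera_matrix']
def wp(p):
    c=np.linalg.inv(M)@np.r_[p,1]; c=c[:3]; r=np.hypot(c[0],c[1]); a=np.arctan2(r,c[2]); return K[0][2]+K[0][0]*a*c[0]/r, K[1][2]+K[0][0]*a*c[1]/r
for p in [(0,0,0),(-.0095,0,0),(0,-.0188,0),(-.0095,-.0188,0),(-.0095,-.0188,.006),(-.0095,-.03,0),(-.0095,-.047,0)]: print(p,np.round(wp(p),1))
```

```text
(0, 0, 0) [278.8 249.7]
(-0.0095, 0, 0) [278.8 235.6]
(0, -0.0188, 0) [278.8 263.1]
(-0.0095, -0.0188, 0) [278.8 248. ]
(-0.0095, -0.0188, 0.006) [289.4 248. ]
(-0.0095, -0.03, 0) [278.7 256.6]
(-0.0095, -0.047, 0) [278.7 271.8]
```

```bash
python3 -m pendant '[[[0,-1,0,0,0,0,0],[0,-1,0,0,0,0,0],[0,-0.5,0,0,0,0,0],[0,0,0,0,0,0,0]]]'
python3 - <<'E'
from h import *
w=snapshot('scene'); crop(w,270,120,185,150,4,'s4.png')
w=snapshot('wrist'); cv2.imwrite('pics/w4.png',w['image'][:,:,::-1])
E
```

```text
clock: 6.63
tool_pos: [0.4408, 0.2658, 0.0905]
orientation: [-90.1, -0.2, 86.0]
force: [0.3, -0.1, -0.2]
opening: 0.0006
```

View pics/s4.png

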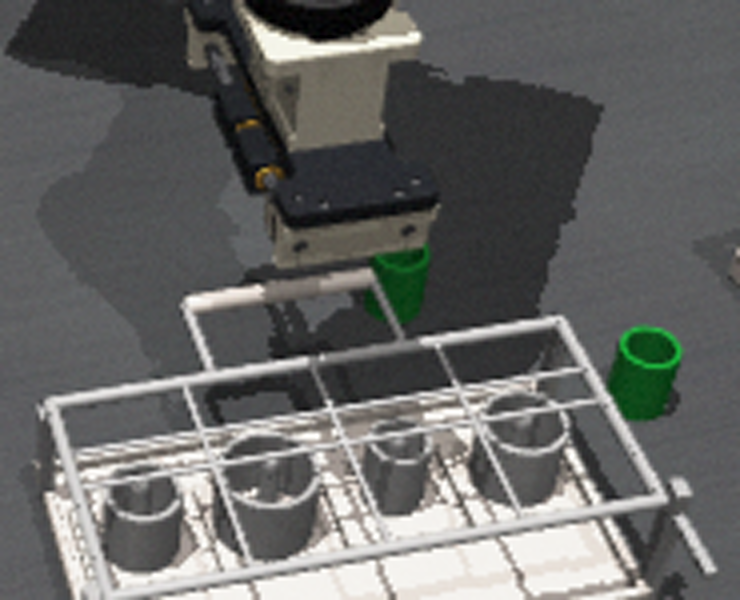

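View pics/w4.png

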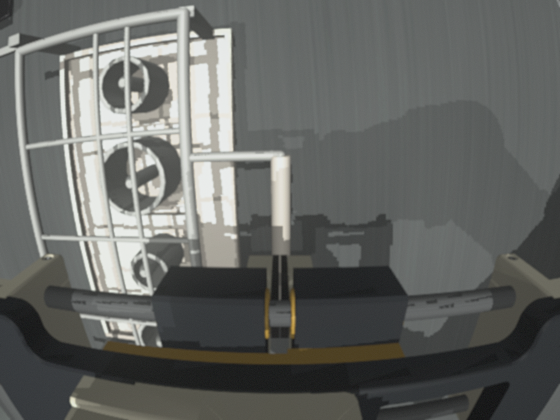

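Run:
```python
from h import *
o=ctrl.get_obs(); w=snapshot('wrist');t=snapshot('top');s=snapshot('scene')
def tri(a,b):
    A=[];B=[]
    for e,d in (a,b):
        d=d/np.linalg.norm(d); P=np.eye(3)-np.outer(d,d); A.append(P);B.append(P@e)
    return np.linalg.lstsq(np.vstack(A),np.hstack(B),rcond=None)
def T(uv,q=t): return np.array(q['eye']),ray(q,uv)
for tu,su in [((218,500),(372,75)),((440,515),(188,102))]:
    r=tri(T((115+tu[0]/4,95+tu[1]/4)),T((270+su[0]/4,170+su[1]/4),s)); print('bar end',r[0].round(4),r[1]**.5)
# frame lid right front corner top (640,412) scene (52,205); 
for tu,su in [((638,410),(52,205)),((42,375),(560,120))]:
    r=tri(T((115+tu[0]/4,95+tu[1]/4)),T((270+su[0]/4,170+su[1]/4),s)); print('corner',r[0].round(4),r[1]**.5)
for tu,su in [((157,107),(548,62)),((680,117),(92,158))]:
    r=tri(T((360+tu[0]/5,140+tu[1]/5)),T((40+su[0]/4,265+su[1]/4),s)); print('rackpin',r[0].round(4),r[1]**.5)
p0=watz(w,o,(280,155),.0);p1=watz(w,o,(280,155),.1)
r=tri((p0,p1-p0),T((115+440/4,95+515/4))); print('wrist/top bar right end',r[0].round(4),r[1]**.5)
print(o['tool_pos'])
```

```text
bar end [0.4415 0.3184 0.0828] [0.00291517]
bar end [0.4339 0.2098 0.0837] [0.00262479]
corner [0.4866 0.1142 0.0807] [0.00338095]
corner [0.5039 0.4074 0.081 ] [0.00144518]
rackpin [ 0.5657 -0.1265  0.0616] [0.0025587]
rackpin [ 0.5615 -0.3421  0.0615] [0.00229655]
wrist/top bar right end [0.4354 0.2095 0.0687] [0.00071573]
[0.44006236 0.26510811 0.08903964]
```

```bash
python3 -m pendant '[[[0,0.5,0,0,0,0,0],[0,0.5,0,0,0,0,0],[0,0,0,0,0,0,0]]]'
python3 -m pendant '[[[0,0.3,0,0,0,0,0],[0,0,0,0,0,0,0]]]'
python3 -m pendant '[[[0,0.3,0,0,0,0,0],[0,0,0,0,0,0,0]]]'
python3 -m pendant '[[[0,0.3,0,0,0,0,0],[0,0,0,0,0,0,0]]]'
```

```text
clock: 7.13
tool_pos: [0.4392, 0.2641, 0.0769]
orientation: [-89.9, 0.1, 86.0]
force: [-0.5, -0.6, 0.5]
opening: 0.0003
clock: 7.3
tool_pos: [0.4396, 0.2645, 0.0747]
orientation: [-90.0, 0.1, 86.0]
force: [-0.6, 0.2, -0.1]
opening: 0.0004
clock: 7.47
tool_pos: [0.4397, 0.2647, 0.072]
orientation: [-90.0, 0.0, 86.0]
force: [0.2, -1.2, 0.3]
opening: 0.0005
clock: 7.63
tool_pos: [0.4397, 0.2647, 0.069]
orientation: [-90.0, 0.0, 86.0]
force: [0.3, -0.1, 0.9]
opening: 0.0004
```

```bash
for i in 1; do
python3 -m pendant '[[[0,0.3,0,0,0,0,0],[0,0,0,0,0,0,0]]]'
python3 -m pendant '[[[0,0.3,0,0,0,0,0],[0,0,0,0,0,0,0]]]'; done
python3 -m pendant '[[[0,0.2,0,0,0,0,0],[0,0,0,0,0,0,0]]]'
python3 -m pendant '[[[0,0.2,0,0,0,0,0],[0,0,0,0,0,0,0]]]'
python3 -c "
from h import *
w=snapshot('wrist'); crop(w,180,140,200,200,4,'w5c.png')"
```

```text
clock: 7.8
tool_pos: [0.4397, 0.2647, 0.066]
orientation: [-90.0, 0.0, 86.0]
force: [-0.0, 0.0, -0.3]
opening: 0.0002
clock: 7.97
tool_pos: [0.4397, 0.2647, 0.063]
orientation: [-90.0, 0.0, 86.0]
force: [-0.1, 0.1, -0.6]
opening: 0.0003
clock: 8.13
tool_pos: [0.4398, 0.2647, 0.0611]
orientation: [-90.0, 0.0, 86.0]
force: [-0.9, 0.0, 0.1]
opening: 0.0007
clock: 8.3
tool_pos: [0.4399, 0.2649, 0.0593]
orientation: [-90.0, -0.0, 86.0]
force: [-0.1, -0.1, 0.4]
opening: 0.0004
```

View pics/w5c.png

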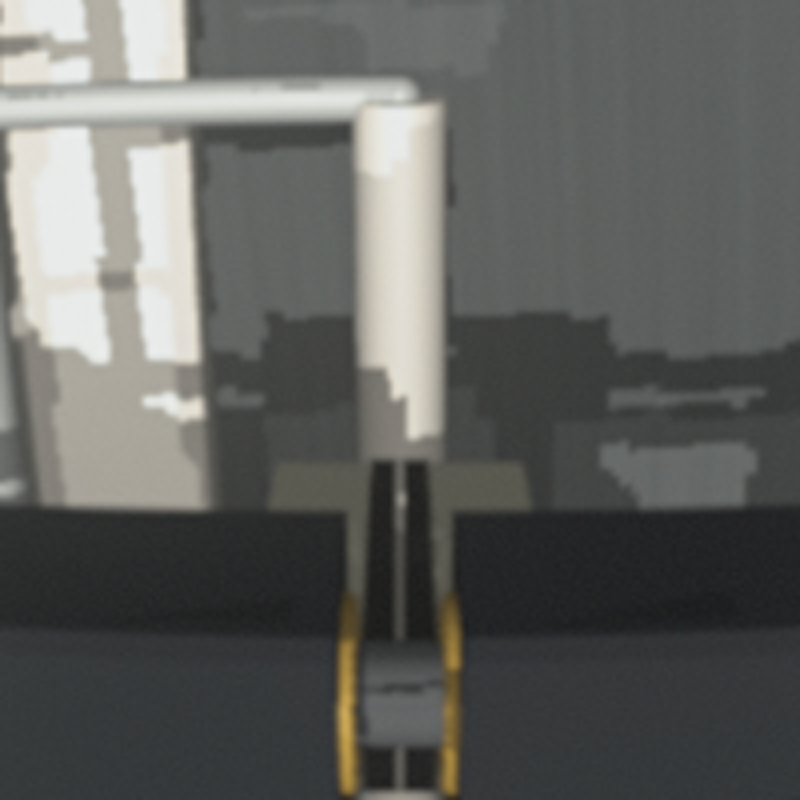

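```bash
python3 -m pendant '[[[0,0.2,0,0,0,0,0],[0,0,0,0,0,0,0]]]'
python3 -m pendant '[[[0,0.2,0,0,0,0,0],[0,0,0,0,0,0,0]]]'
python3 -m pendant '[[[0,0.2,0,0,0,0,0],[0,0,0,0,0,0,0]]]'
python3 -m pendant '[[[0,0.2,0,0,0,0,0],[0,0,0,0,0,0,0]]]'
python3 -c "
from h import *
w=snapshot('wrist'); crop(w,180,140,200,200,4,'w6c.png')
w=snapshot('scene'); crop(w,270,120,185,150,4,'s6.png')"
```

```text
clock: 8.52
tool_pos: [0.4401, 0.2649, 0.0588]
orientation: [-90.0, -0.0, 86.0]
force: [-4.6, -1.9, 13.0]
opening: 0.0002
clock: 8.68
tool_pos: [0.4402, 0.265, 0.0585]
orientation: [-90.1, -0.0, 86.1]
force: [-11.9, -4.4, 31.5]
opening: 0.0002
clock: 8.85
tool_pos: [0.4403, 0.2651, 0.0581]
orientation: [-90.1, -0.0, 86.1]
force: [-18.3, -7.8, 49.4]
opening: 0.0005
clock: 9.02
tool_pos: [0.4404, 0.2651, 0.0578]
orientation: [-90.2, -0.1, 86.1]
force: [-26.1, -9.8, 67.5]
opening: 0.0007
```

View pics/w6c.png

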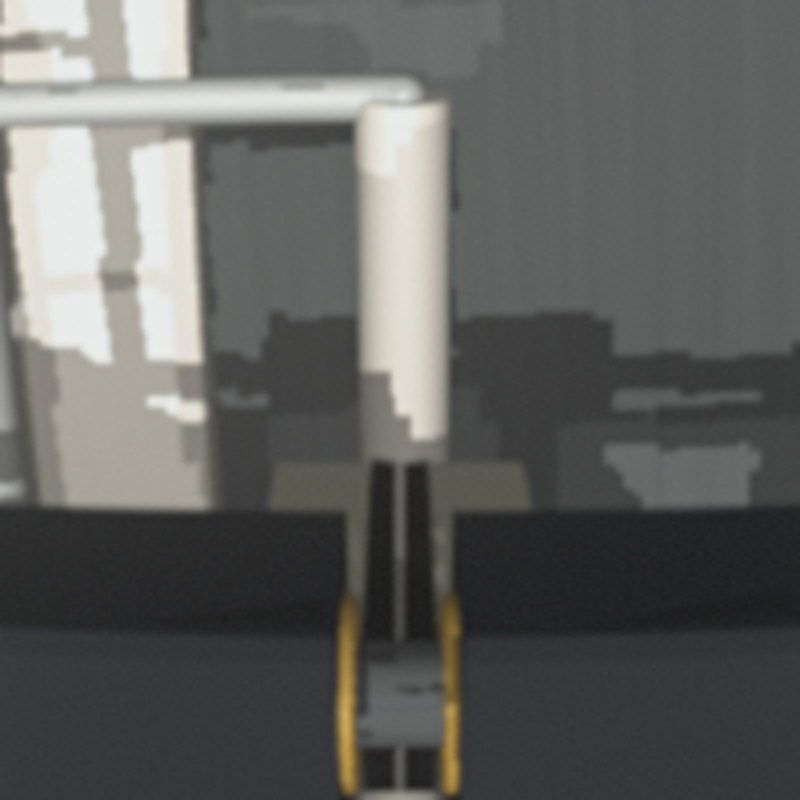

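View pics/s6.png

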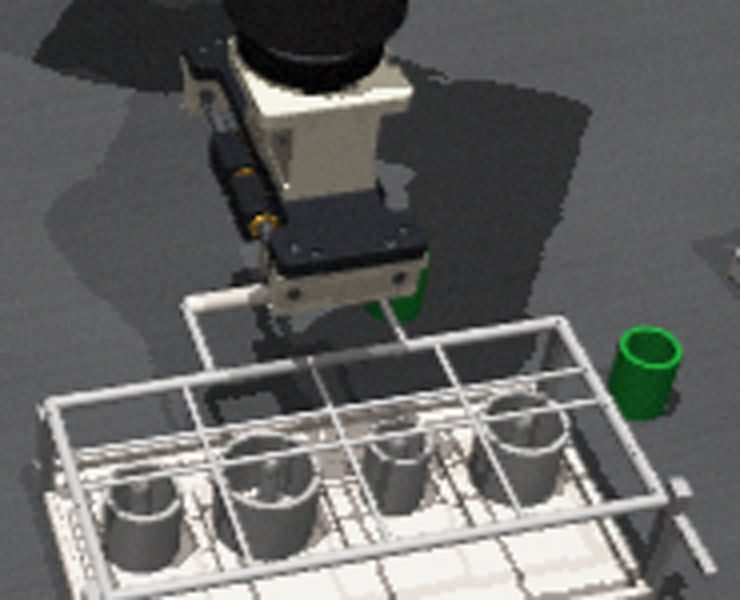

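```bash
python3 -m pendant '[[[0,-1,0,0,0,0,0],[0,-1.5,0,0,0,0,0],[0,-0.5,0,0,0,0,0.45],[0,0,0,0,0,0,0.45],[0,0,0,0,0,0,0.45],[0,0,0,0,0,0,0.45],[0,0,0,0,0,0,0.45],[0,0,0,0,0,0,0.45]]]'
python3 -m pendant '[[[0,1.0,0,0,0,0,0.45],[0,1,0,0,0,0,0.45],[0,0.5,0,0,0,0,0.45],[0,0,0,0,0,0,0.45]]]'
python3 -c "
from h import *
w=snapshot('wrist'); crop(w,100,140,360,200,2,'w7c.png')"
```

```text
clock: 9.78
tool_pos: [0.4396, 0.2644, 0.0806]
orientation: [-89.9, 0.1, 86.0]
force: [-0.5, -1.2, -0.5]
opening: 0.0351
clock: 10.12
tool_pos: [0.4389, 0.2637, 0.0543]
orientation: [-89.9, 0.2, 86.0]
force: [0.1, 0.1, -0.4]
opening: 0.0391
```

View pics/w7c.png

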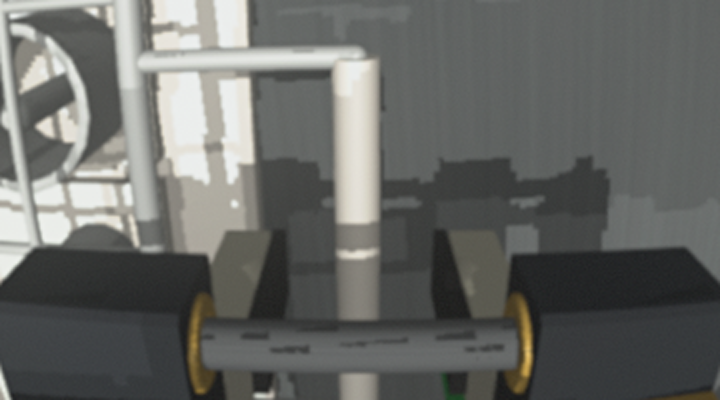

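```bash
python3 -m pendant '[[[0,0.4,0,0,0,0,0.35],[0,0.6,0,0,0,0,0.35],[0,0.6,0,0,0,0,0.35],[0,0.5,0,0,0,0,0.35],[0,0,0,0,0,0,0.35]]]'
python3 -m pendant '[[[0,0,0,0,0,0,0],[0,0,0,0,0,0,0],[0,0,0,0,0,0,0],[0,0,0,0,0,0,0],[0,0,0,0,0,0,0]]]'
```

```text
clock: 10.58
tool_pos: [0.4393, 0.2642, 0.0342]
orientation: [-89.9, 0.1, 86.0]
force: [-0.2, 0.4, 0.3]
opening: 0.0307
clock: 11.0
tool_pos: [0.4397, 0.265, 0.0357]
orientation: [-90.0, -0.0, 86.0]
force: [-2.9, 1.0, 1.8]
opening: 0.0112
```

```bash
python3 -c "
import numpy as np
a=np.radians([0,2,5]+list(range(10,136,5)))
for x,y in zip(a,a[1:]): print(round(np.degrees(y)),[0,round(-19.3*(np.sin(y)-np.sin(x)),2),round(-19.3*(np.cos(x)-np.cos(y)),2)])"
```

```text
2 [0, np.float64(-0.67), np.float64(-0.01)]
5 [0, np.float64(-1.01), np.float64(-0.06)]
10 [0, np.float64(-1.67), np.float64(-0.22)]
15 [0, np.float64(-1.64), np.float64(-0.36)]
20 [0, np.float64(-1.61), np.float64(-0.51)]
25 [0, np.float64(-1.56), np.float64(-0.64)]
30 [0, np.float64(-1.49), np.float64(-0.78)]
35 [0, np.float64(-1.42), np.float64(-0.9)]
40 [0, np.float64(-1.34), np.float64(-1.02)]
45 [0, np.float64(-1.24), np.float64(-1.14)]
50 [0, np.float64(-1.14), np.float64(-1.24)]
55 [0, np.float64(-1.02), np.float64(-1.34)]
60 [0, np.float64(-0.9), np.float64(-1.42)]
65 [0, np.float64(-0.78), np.float64(-1.49)]
70 [0, np.float64(-0.64), np.float64(-1.56)]
75 [0, np.float64(-0.51), np.float64(-1.61)]
80 [0, np.float64(-0.36), np.float64(-1.64)]
85 [0, np.float64(-0.22), np.float64(-1.67)]
90 [0, np.float64(-0.07), np.float64(-1.68)]
95 [0, np.float64(0.07), np.float64(-1.68)]
100 [0, np.float64(0.22), np.float64(-1.67)]
105 [0, np.float64(0.36), np.float64(-1.64)]
110 [0, np.float64(0.51), np.float64(-1.61)]
115 [0, np.float64(0.64), np.float64(-1.56)]
120 [0, np.float64(0.78), np.float64(-1.49)]
125 [0, np.float64(0.9), np.float64(-1.42)]
130 [0, np.float64(1.02), np.float64(-1.34)]
135 [0, np.float64(1.14), np.float64(-1.24)]
```

```bash
python3 -m pendant '[[[0,-0.67,-0.01,0,0,0,0],[0,-1.0,-0.06,0,0,0,0],[0,-1.67,-0.22,0,0,0,0],[0,-1.64,-0.36,0,0,0,0],[0,0,0,0,0,0,0]]]'
python3 -c "
from h import *
w=snapshot('scene'); crop(w,270,120,185,150,4,'s8.png')"
```

```text
clock: 11.42
tool_pos: [0.4468, 0.2645, 0.0885]
orientation: [-90.0, -0.1, 86.0]
force: [-3.3, 1.8, -0.2]
opening: 0.0108
```

View pics/s8.png

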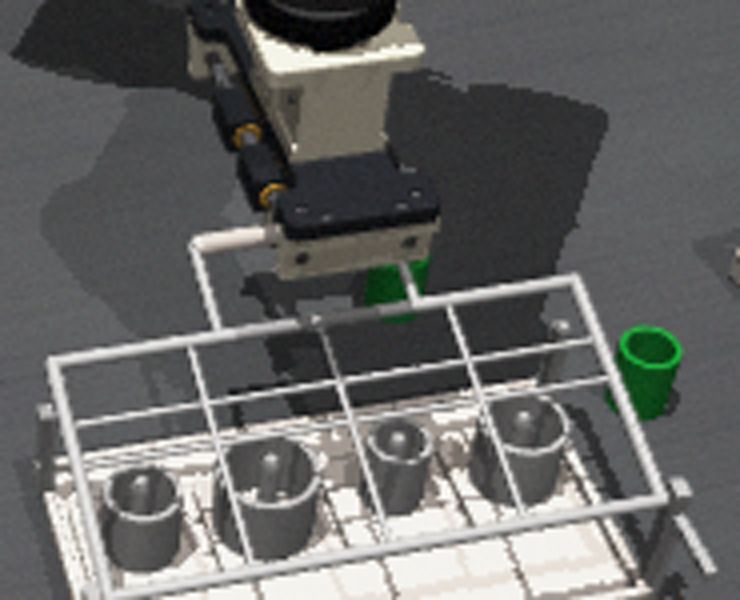

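```bash
python3 -m pendant '[[[0,-1.61,-0.51,0,0,0,0],[0,-1.56,-0.64,0,0,0,0],[0,-1.49,-0.78,0,0,0,0],[0,-1.42,-0.9,0,0,0,0],[0,-1.34,-1.02,0,0,0,0],[0,-1.24,-1.14,0,0,0,0],[0,0,0,0,0,0,0]]]'
python3 -m pendant '[[[0,-1.14,-1.24,0,0,0,0],[0,-1.02,-1.34,0,0,0,0],[0,-0.9,-1.42,0,0,0,0],[0,-0.78,-1.49,0,0,0,0],[0,-0.64,-1.56,0,0,0,0],[0,-0.51,-1.61,0,0,0,0],[0,0,0,0,0,0,0]]]'
python3 -c "
from h import *
w=snapshot('scene'); cv2.imwrite('pics/s9.png',w['image'][:,:,::-1])"
```

```text
clock: 12.05
tool_pos: [0.4957, 0.2612, 0.1753]
orientation: [-90.0, -0.1, 86.0]
force: [-20.8, 3.8, 19.7]
opening: 0.0108
clock: 12.63
tool_pos: [0.5854, 0.2551, 0.2241]
orientation: [-90.2, -0.1, 86.0]
force: [-4.2, 1.9, 10.9]
opening: 0.0109
```

View pics/s9.png

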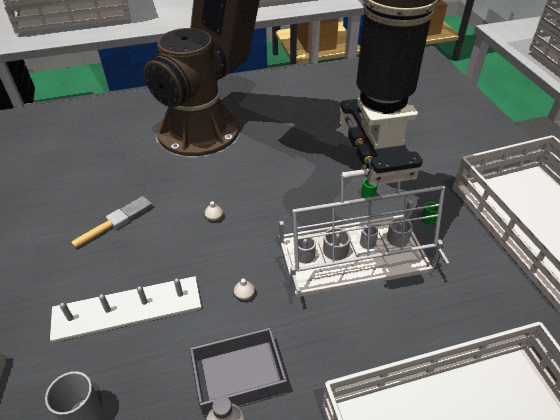

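```bash
python3 -m pendant '[[[0,-0.4,-1.64,0,0,0,0],[0,-0.25,-1.67,0,0,0,0],[0,-0.1,-1.68,0,0,0,0],[0,0.05,-1.68,0,0,0,0],[0,0.2,-1.67,0,0,0,0],[0,0.33,-1.64,0,0,0,0],[0,0,0,0,0,0,0]]]'
python3 -m pendant '[[[0,0.5,-1.6,0,0,0,0],[0,0.64,-1.56,0,0,0,0],[0,0.78,-1.49,0,0,0,0],[0,0.9,-1.42,0,0,0,0],[0,0,0,0,0,0,0],[0,0,0,0,0,0,0]]]'
python3 -c "
from h import *
w=snapshot('scene'); cv2.imwrite('pics/s10.png',w['image'][:,:,::-1])"
```

```text
clock: 13.27
tool_pos: [0.6852, 0.2477, 0.2232]
orientation: [-90.1, -0.0, 86.0]
force: [1.1, 2.1, 2.9]
opening: 0.011
clock: 13.77
tool_pos: [0.7438, 0.2435, 0.1947]
orientation: [-90.1, 0.0, 86.0]
force: [1.9, 1.4, 1.1]
opening: 0.0111
```

View pics/s10.png

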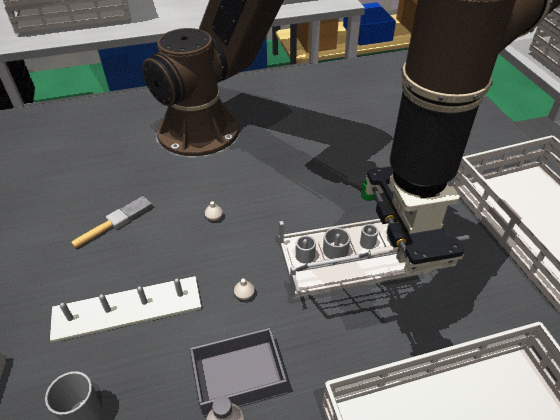

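```bash
python3 -m pendant '[[[0,1.0,-1.34,0,0,0,0],[0,1.1,-1.24,0,0,0,0],[0,0,0,0,0,0,0.4],[0,0,0,0,0,0,0.4],[0,0,0,0,0,0,0.4],[0,0,0,0,0,0,0.4],[0,0,0,0,0,0,0.4]]]'
python3 -m pendant '[[[0,-1,0,0,0,0,0.4],[0,-1.5,0,0,0,0,0.4],[0,-1.5,0,0,0,0,0.4],[0,-1.5,0,0,0,0,0.4],[0,-1.5,0,0,0,0,0.4],[0,-1,0.5,0,0,0,0.4],[0,0,2,0,0,0,0.8],[0,0,3,0,0,0,0.8],[0,0,3,0,0,0,0.8],[0,0,3,0,0,0,0.8],[0,0,3,0,0,0,0.8],[0,0,0,0,0,0,0.8]]]'
python3 -c "
from h import *
w=snapshot('scene'); cv2.imwrite('pics/s11.png',w['image'][:,:,::-1])
w=snapshot('wrist'); cv2.imwrite('pics/w11.png',w['image'][:,:,::-1])
goto([.5515,.364,.15],86)"
```

```text
clock: 14.4
tool_pos: [0.768, 0.2419, 0.1749]
orientation: [-90.0, -0.0, 86.0]
force: [0.2, -0.5, -0.2]
opening: 0.0343
clock: 15.4
tool_pos: [0.6191, 0.2522, 0.2565]
orientation: [-90.0, -0.1, 86.1]
force: [1.4, -0.7, -0.1]
opening: 0.0678
tcp [0.6226 0.2523 0.2563] rpy [-9.010e+01 -9.000e-02  8.608e+01] t 15.5 F [ 1.2 -0.1  0.9] open 0.0693
world shift mm [ -71.1  111.7 -125.1] | tool now cm [10.64 12.51  7.87] | tool after turn cm [10.64 12.51  7.87] turn rotvec [0.1  0.08 0.09]
```

View pics/s11.png

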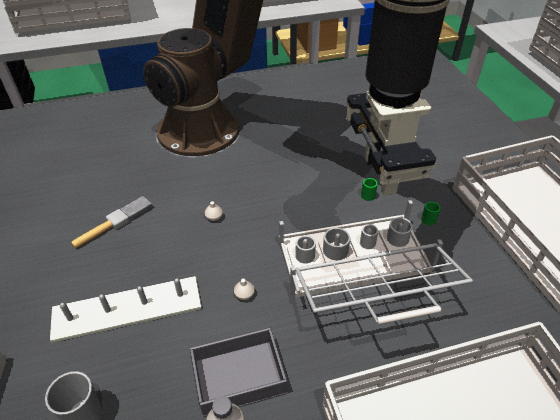

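View pics/w11.png

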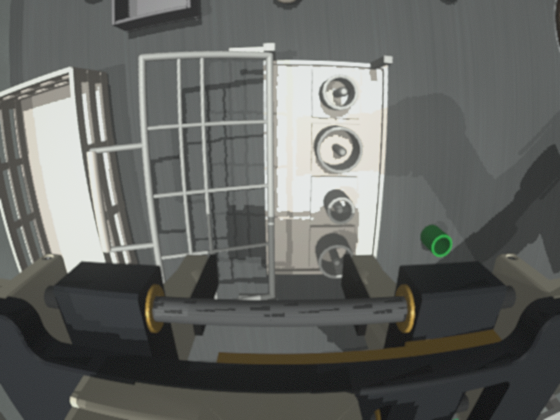

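Run:
```python
from h import *
o=ctrl.get_obs(); w=snapshot('wrist'); s=snapshot('scene'); t=snapshot('top')
crop(w,290,60,120,240,4,'w12c.png') if 0 else cv2.imwrite('pics/w12c.png',cv2.resize(w['image'][60:290,290:410,::-1],None,fx=2.6,fy=2.6,interpolation=cv2.INTER_CUBIC))
crop(t,115,95,185,140,4,'t12.png'); crop(s,270,190,180,110,4,'s12.png')
print(o['tool_pos'].tolist(),o['orientation'].tolist())
```

```text
[0.6225702315466392, 0.2523280914466129, 0.2562862992171537] [-90.09843489341523, -0.08786936333075634, 86.08463579853596]
```

View pics/w12c.png

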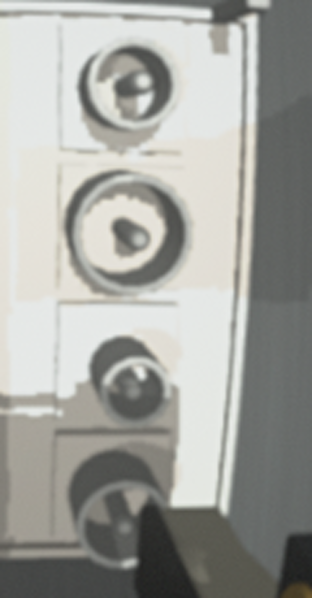

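View pics/t12.png

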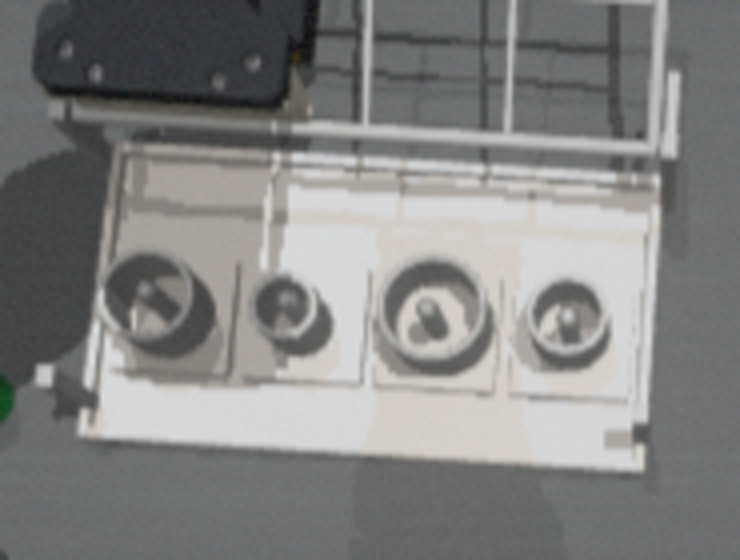

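View pics/s12.png

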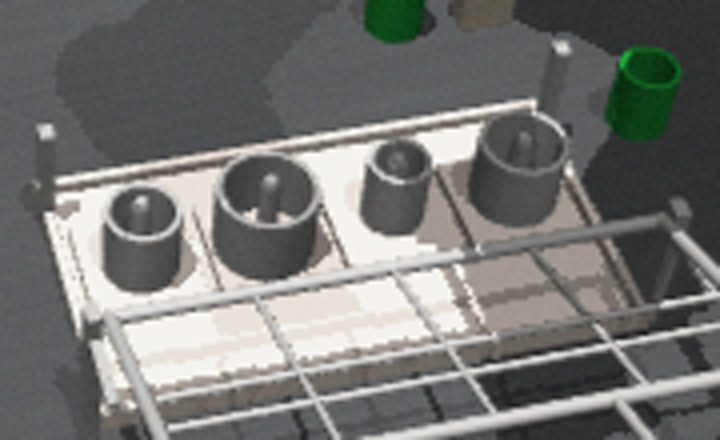

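Run:
```python
from h import *
o=ctrl.get_obs(); w=snapshot('wrist'); s=snapshot('scene'); t=snapshot('top')
o['tool_pos']=np.array([0.62257,0.25233,0.25629])
print('wrist pins'); 
for dz in (0,.014,.027):
  q=dict(o); q['tool_pos']=o['tool_pos']+[0,0,dz]
  P=[watz(w,q,(290+x/2.6,60+y/2.6),.064) for x,y in [(124,525),(133,388),(138,238),(140,82)]]
  print(dz,np.round(P,4)[:,:2].tolist(),'span',np.linalg.norm(P[0]-P[3]).round(4))
P=[atz(t,(115+x/4,95+y/4),.064) for x,y in [(147,288),(287,297),(428,308),(570,317)]];print('top pins',np.round(P,4)[:,:2].tolist(),np.linalg.norm(P[0]-P[3]))
P=[atz(s,(270+x/4,190+y/4),.064) for x,y in [(523,140),(398,160),(269,181),(141,201)]];print('scene pins',np.round(P,4)[:,:2].tolist(),np.linalg.norm(P[0]-P[3]))
P=[atz(t,(115+x/4,95+y/4),.059) for x,y in [(146,296),(284,306),(434,310),(568,318)]];print('top rings',np.round(P,4)[:,:2].tolist())
P=[atz(s,(270+x/4,190+y/4),.059) for x,y in [(523,142),(398,161),(267,182),(142,213)]];print('scene rings',np.round(P,4)[:,:2].tolist())
```

```text
wrist pins
0 [[0.5532, 0.3626], [0.5484, 0.2906], [0.5444, 0.2194], [0.5403, 0.1485]] span 0.2145
0.014 [[0.5509, 0.3698], [0.5459, 0.2951], [0.5418, 0.2213], [0.5375, 0.1478]] span 0.2224
0.027 [[0.5487, 0.3765], [0.5435, 0.2993], [0.5393, 0.223], [0.5349, 0.1471]] span 0.2298
top pins [[0.5526, 0.3623], [0.5479, 0.2909], [0.5422, 0.219], [0.5375, 0.1467]] 0.21612047837275786
scene pins [[0.5545, 0.3648], [0.5492, 0.2934], [0.544, 0.2211], [0.5384, 0.1509]] 0.214486424239846
top rings [[0.5497, 0.3642], [0.5445, 0.2934], [0.5424, 0.2166], [0.5383, 0.148]]
scene rings [[0.5518, 0.3669], [0.5458, 0.2955], [0.5403, 0.2217], [0.5425, 0.1503]]
```

```bash
python3 - <<'E'
from h import *
s=snapshot('scene');e=np.array(s['eye'])
for uv in [(270+275/4,120+315/4),(270+420/4,120+290/4)]:
    d=ray(s,uv)
    for x in (.50,.5365,.55): k=(x-e[0])/d[0]; print(uv,(e+k*d).round(4))
E
python3 -c "
from h import *
s=snapshot('scene'); crop(s,330,80,120,130,5,'s13.png')"
```

```text
(338.75, 198.75) [0.5    0.2358 0.1279]
(338.75, 198.75) [0.5365 0.219  0.1661]
(338.75, 198.75) [0.55   0.2128 0.1802]
(375.0, 192.5) [0.5    0.3192 0.1241]
(375.0, 192.5) [0.5365 0.298  0.1625]
(375.0, 192.5) [0.55   0.2902 0.1767]
```

View pics/s13.png

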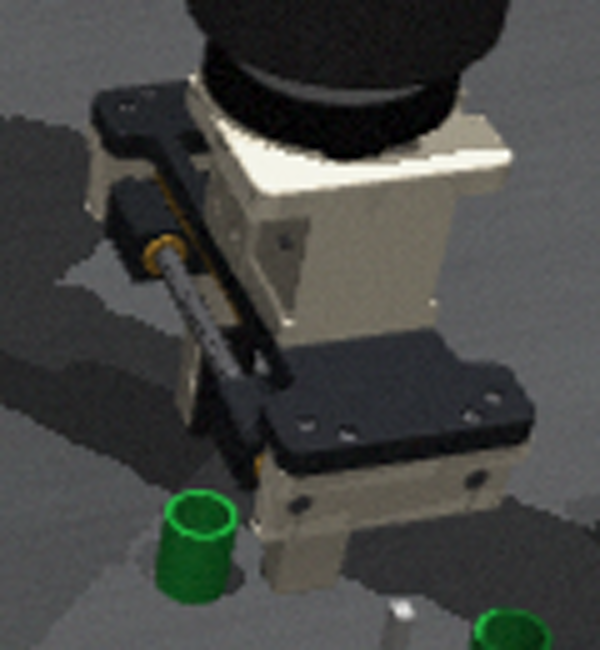

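```bash
python3 -m pendant '[[[2.7,0,1.98,0,0,0,0.85],[2.7,0,1.98,0,0,0,0.85],[2.7,0,1.98,0,0,0,0.85],[2.7,1,1.98,0,0,0,0.85],[0,3,0,0,0,0,0.85],[0,3,0,0,0,0,0.85],[0,3,0,0,0,0,0.85],[0,3,0,0,0,0,0.85],[0,2.5,0,0,0,0,0.85],[0,0,0,0,0,0,0.85]]]'
python3 -c "
from h import *
w=snapshot('wrist'); cv2.imwrite('pics/w14.png',w['image'][:,:,::-1])
goto([.551,.3655,.008+.0188],86)"
```

```text
clock: 16.73
tool_pos: [0.5496, 0.3627, 0.093]
orientation: [-89.6, 0.4, 85.9]
force: [-0.3, -1.6, -1.3]
opening: 0.0744
tcp [0.5511 0.3637 0.0963] rpy [-89.78   0.28  85.97] t 16.78 F [0.3 0.4 0.6] open 0.0747
world shift mm [ -0.1   1.8 -88.3] | tool now cm [ 0.22  8.83 -0.01] | tool after turn cm [0.18 8.83 0.02] turn rotvec [-0.22 -0.03 -0.28]
```

View pics/w14.png

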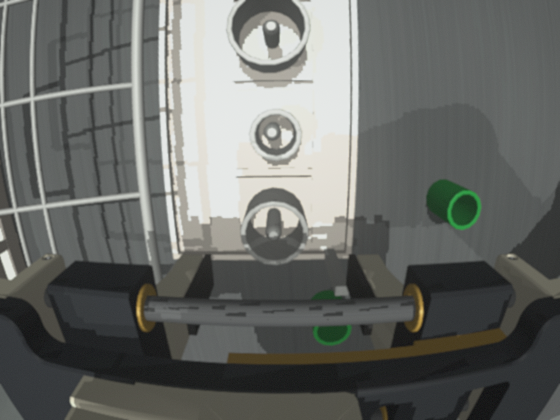

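```bash
python3 -c "
from h import *
o=ctrl.get_obs();w=snapshot('wrist')
for uv in [(274,232),(276,133),(269,29)]: print(watz(w,o,uv,.059).round(4))
crop(w,180,150,200,150,4,'w14c.png')
"
```

```text
[0.5547 0.3658 0.059 ]
[0.548  0.2942 0.059 ]
[0.5476 0.2212 0.059 ]
```

View pics/w14c.png

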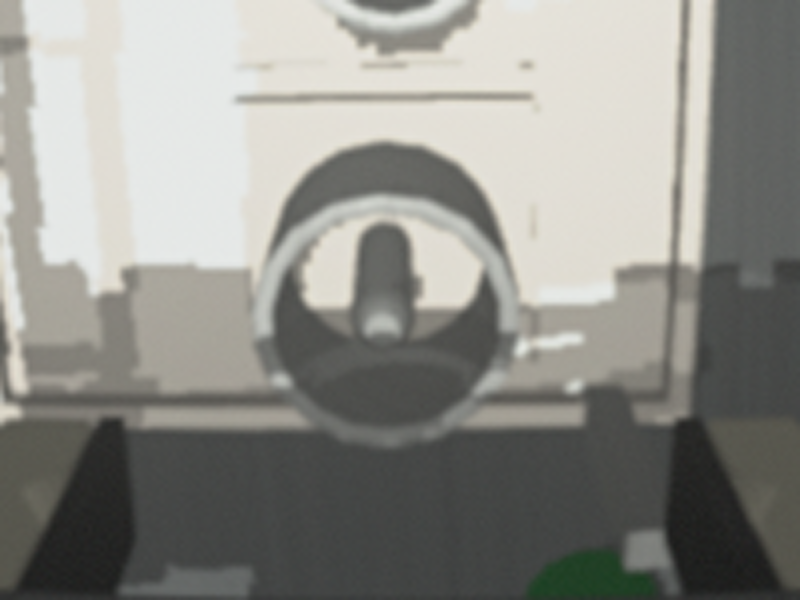

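```bash
python3 -m pendant '[[[0.2,1.5,0,0,0,0,0.85],[0,1.8,0,0,0,0,0.85],[0,1.8,0,0,0,0,0.85],[0,1.0,0,0,0,0,0.85],[0,0,0,0,0,0,0.85]]]'
python3 -m pendant '[[[0,1,0,0,0,0,0.85],[0,1,0,0,0,0,0.85],[0,0.7,0,0,0,0,0.85],[0,0,0,0,0,0,0.85]]]'
python3 -m pendant '[[[0,0,0,0,0,0,0],[0,0,0,0,0,0,0],[0,0,0,0,0,0,0],[0,0,0,0,0,0,0],[0,0,0,0,0,0,0]]]'
```

```text
clock: 17.25
tool_pos: [0.5523, 0.367, 0.0378]
orientation: [-90.0, 0.0, 86.0]
force: [-0.8, 0.3, -0.3]
opening: 0.0747
clock: 17.58
tool_pos: [0.5517, 0.3666, 0.0098]
orientation: [-89.9, 0.1, 86.0]
force: [-0.4, 0.2, 0.4]
opening: 0.074
clock: 18.0
tool_pos: [0.5527, 0.3675, 0.0118]
orientation: [-90.0, -0.0, 86.0]
force: [-0.1, 0.0, 1.3]
opening: 0.0486
```

```bash
python3 -m pendant '[[[0,0,0,0,0,0,0],[0,-1.5,0,0,0,0,0],[0,-3.5,0,0,0,0,0],[0,-3,0,0,0,0,0],[-1.5,-1,-0.12,0,0,0,0],[-3,0,-0.25,0,0,0,0],[-3.5,0,-0.29,0,0,0,0],[-3.5,0,-0.29,0,0,0,0],[-3.5,0,-0.29,0,0,0,0],[-3.5,0,-0.29,0,0,0,0],[-3.5,0,-0.29,0,0,0,0],[-3.5,0,-0.29,0,0,0,0]]]'
python3 -c "
from h import *
w=snapshot('scene'); cv2.imwrite('pics/s15.png',w['image'][:,:,::-1])"
```

```text
clock: 19.0
tool_pos: [0.5547, 0.1093, 0.1009]
orientation: [-90.0, 0.0, 86.0]
force: [-0.0, 0.4, -1.8]
opening: 0.0487
```

View pics/s15.png

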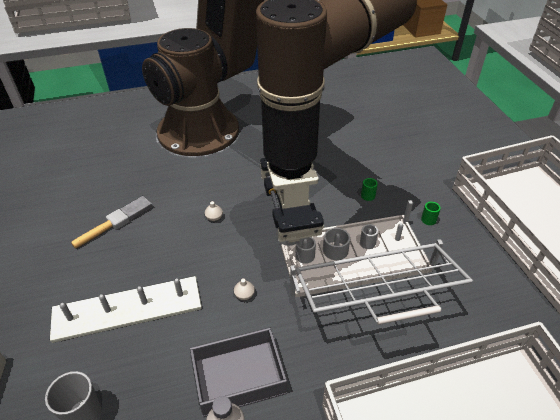

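```bash
python3 -m pendant '[[[-3.5,0,-0.29,0,0,0,0],[-3.5,0,-0.29,0,0,0,0],[-3.5,0,-0.29,0,0,0,0],[-3.5,0,-0.29,0,0,0,0],[-3.5,0,-0.29,0,0,0,0],[-3.5,0,-0.29,0,0,0,0],[-3.5,0,-0.29,0,0,0,0],[-3.5,0,-0.29,0,0,0,0],[-3.5,0,-0.29,0,0,0,0],[-3.5,0,-0.29,0,0,0,0],[-3,0,-0.25,0,0,0,0],[-2,0,-0.17,0,0,0,0]]]'
python3 -m pendant '[[[0,0,0,0,0,0,0]]]'
python3 -c "
from h import *
goto([.562,-.342,.009+.0188],86)
w=snapshot('scene'); crop(w,20,200,200,150,4,'s16.png')
o=ctrl.get_obs();w=snapshot('wrist');cv2.imwrite('pics/w16.png',w['image'][:,:,::-1])"
```

```text
clock: 20.05
tool_pos: [0.5597, -0.2926, 0.1005]
orientation: [-89.9, -0.0, 85.9]
force: [0.9, 0.2, -2.3]
opening: 0.0484
clock: 20.13
tool_pos: [0.5596, -0.2936, 0.1002]
orientation: [-89.9, 0.0, 85.8]
force: [0.3, 0.3, -2.1]
opening: 0.0485
tcp [ 0.5596 -0.2936  0.1002] rpy [-8.992e+01  1.000e-02  8.579e+01] t 20.13 F [ 0.3  0.3 -2.1] open 0.0485
world shift mm [  2.4 -48.4 -91.2] | tool now cm [-4.81  9.12 -0.61] | tool after turn cm [-4.82  9.12 -0.58] turn rotvec [-0.08 -0.21 -0.01]
```

View pics/s16.png

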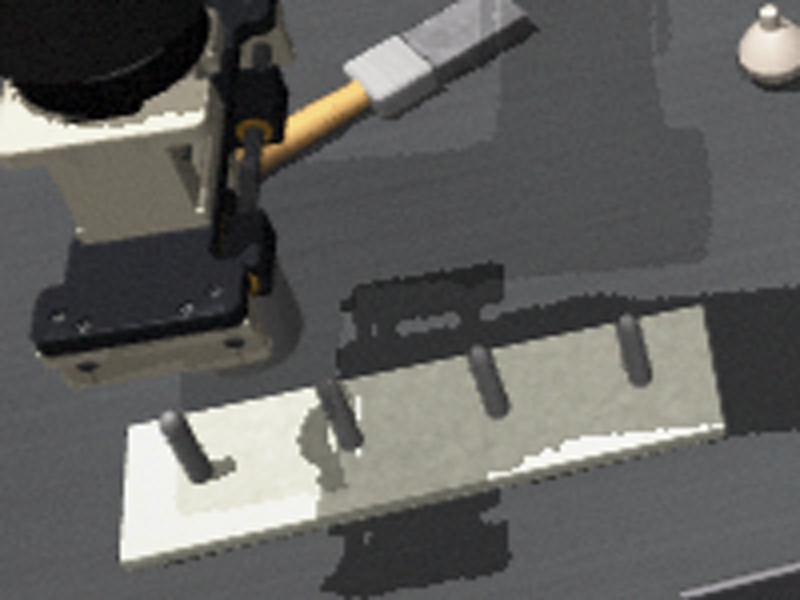

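View pics/w16.png

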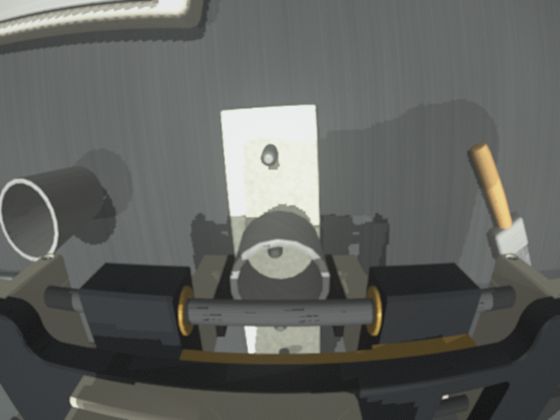

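```bash
python3 -c "
from h import *
o=ctrl.get_obs();w=snapshot('wrist')
print(o['tool_pos'],watz(w,o,(268,158),.062).round(4), [watz(w,o,u,o['tool_pos'][2]+.048).round(4) for u in [(232,283),(330,283),(279,241)]])
crop(w,220,90,120,240,3,'w17.png')
"
```

```text
[ 0.55972575 -0.29072763  0.10032367] [ 0.5634 -0.343   0.062 ] [array([ 0.5824, -0.2959,  0.1483]), array([ 0.5344, -0.2924,  0.1483]), array([ 0.5578, -0.3168,  0.1483])]
```

View pics/w17.png

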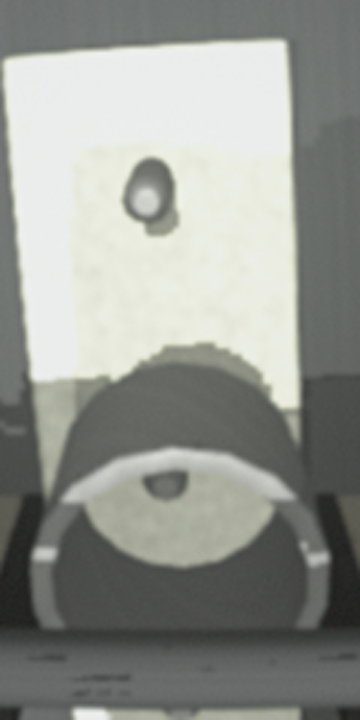

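```bash
python3 -m pendant '[[[-2.5,0,-0.32,0,0,0,0],[-2.47,0,-0.32,0,0,0,0],[0,0,0,0,0,0,0],[0,1.5,0,0,0,0,0],[0,1.5,0,0,0,0,0],[0,1.5,0,0,0,0,0],[0,1.0,0,0,0,0,0],[0,0,0,0,0,0,0]]]'
python3 -c "
from h import *
goto([.5627,-.3425,.009+.0188],86)
o=ctrl.get_obs();w=snapshot('wrist');cv2.imwrite('pics/w18.png',w['image'][:,:,::-1])"
```

```text
clock: 20.95
tool_pos: [0.5622, -0.3383, 0.0437]
orientation: [-89.8, -0.1, 86.0]
force: [-0.3, -0.4, -2.2]
opening: 0.0485
tcp [ 0.5622 -0.3383  0.0437] rpy [-8.977e+01 -8.000e-02  8.603e+01] t 20.95 F [-0.3 -0.4 -2.2] open 0.0485
world shift mm [  0.5  -4.2 -34.7] | tool now cm [-0.42  3.47 -0.09] | tool after turn cm [-0.42  3.47 -0.07] turn rotvec [-0.23  0.03  0.08]
```

View pics/w18.png

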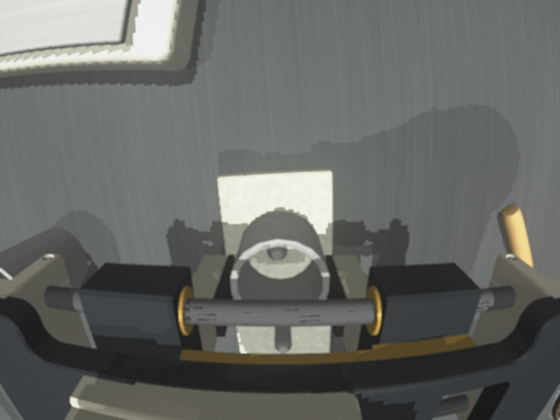

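```bash
python3 -m pendant '[[[-0.3,1.2,0,0,0,0,0],[0,1.2,0,0,0,0,0],[0,0.6,0,0,0,0,0],[0,0.3,0,0,0,0,0],[0,0,0,0,0,0,0]]]'
python3 -m pendant '[[[0,0,0,0,0,0,0]]]'
```

```text
clock: 21.42
tool_pos: [0.5628, -0.3428, 0.0121]
orientation: [-89.9, -0.0, 86.0]
force: [-0.8, 0.1, -1.9]
opening: 0.0486
clock: 21.5
tool_pos: [0.5636, -0.3431, 0.0132]
orientation: [-90.0, 0.0, 86.0]
force: [-0.7, 0.3, -2.0]
opening: 0.0482
```

Still 3–4 mm above the slab; lower further, then release.

```bash
python3 -m pendant '[[[0,0.2,0,0,0,0,0],[0,0,0,0,0,0,0]]]'
python3 -m pendant '[[[0,0.15,0,0,0,0,0],[0,0,0,0,0,0,0]]]'
python3 -m pendant '[[[0,0,0,0,0,0,0.85],[0,0,0,0,0,0,0.85],[0,0,0,0,0,0,0.85],[0,0,0,0,0,0,0.85],[0,0,0,0,0,0,0.85]]]'
python3 -m pendant '[[[0,-1.5,0,0,0,0,0.85],[0,-3,0,0,0,0,0.85],[0,-3,0,0,0,0,0.85],[2,-1,0.17,0,0,0,0.85],[3.5,0,0.3,0,0,0,0.85],[3.5,0,0.3,0,0,0,0.85],[3.5,0,0.3,0,0,0,0.85],[3.5,0,0.3,0,0,0,0.85],[3.5,0,0.3,0,0,0,0.85],[3.5,0,0.3,0,0,0,0.85]]]'
python3 -c "
from h import *
goto([.5455,.2945,.1+.0188],86)
w=snapshot('scene'); crop(w,20,200,200,150,4,'s19.png')
w=snapshot('wrist');cv2.imwrite('pics/w19.png',w['image'][:,:,::-1])"
```

```text
clock: 21.67
tool_pos: [0.5637, -0.3431, 0.0114]
orientation: [-90.0, 0.0, 86.0]
force: [-0.4, 0.8, -2.9]
opening: 0.0485
clock: 21.83
tool_pos: [0.5635, -0.343, 0.0098]
orientation: [-90.0, -0.0, 86.0]
force: [-0.8, 0.2, -2.6]
opening: 0.0485
clock: 22.25
tool_pos: [0.5637, -0.343, 0.01]
orientation: [-90.0, 0.0, 86.0]
force: [-0.7, 0.4, 0.9]
opening: 0.0729
clock: 23.08
tool_pos: [0.5598, -0.1106, 0.0951]
orientation: [-90.0, -0.0, 86.0]
force: [0.3, 0.3, 0.9]
opening: 0.0746
tcp [ 0.5598 -0.1106  0.0951] rpy [-9.004e+01 -1.000e-02  8.599e+01] t 23.08 F [0.3 0.3 0.9] open 0.0746
world shift mm [-14.3 405.1   4.9] | tool now cm [40.31 -0.49  4.26] | tool after turn cm [40.31 -0.49  4.25] turn rotvec [ 0.04 -0.01  0.01]
```

View pics/s19.png

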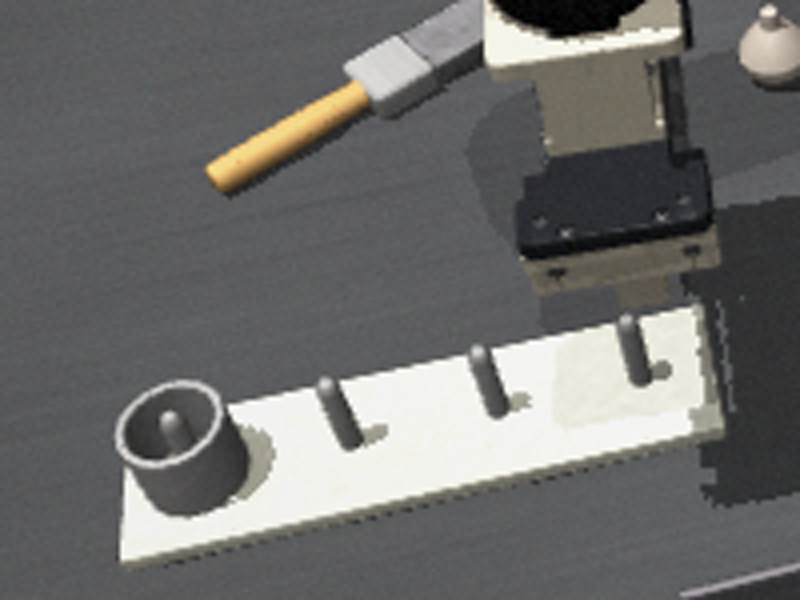

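View pics/w19.png

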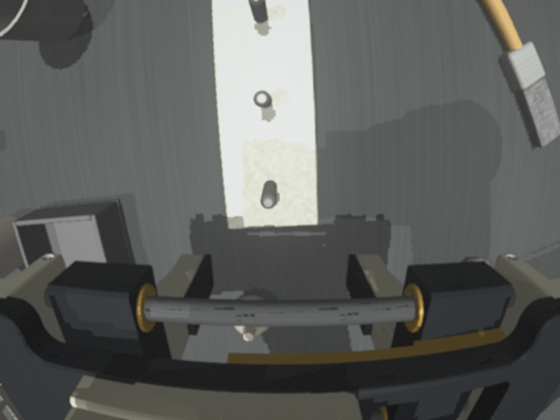

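```bash
python3 -m pendant '[[[3.5,0,0.37,0,0,0,0.7],[3.5,0,0.37,0,0,0,0.7],[3.5,0,0.37,0,0,0,0.7],[3.5,0,0.37,0,0,0,0.7],[3.5,0,0.37,0,0,0,0.7],[3.5,0,0.37,0,0,0,0.7],[3.5,0,0.37,0,0,0,0.7],[3.5,0,0.37,0,0,0,0.7],[3.5,0,0.37,0,0,0,0.7],[3.5,0,0.37,0,0,0,0.7],[2.5,0,0.3,0,0,0,0.7],[1,0,0.2,0,0,0,0.7]]]'
python3 -m pendant '[[[0,0,0,0,0,0,0.7],[0,0,0,0,0,0,0.7]]]'
python3 -c "
from h import *
goto([.5465,.2945,.010+.0188],86)
w=snapshot('wrist');cv2.imwrite('pics/w20.png',w['image'][:,:,::-1])"
```

```text
clock: 24.18
tool_pos: [0.5452, 0.278, 0.0948]
orientation: [-90.0, -0.0, 86.1]
force: [1.1, -0.8, -0.2]
opening: 0.0615
clock: 24.35
tool_pos: [0.5447, 0.2747, 0.0945]
orientation: [-90.0, 0.0, 86.0]
force: [-0.1, -0.0, -0.6]
opening: 0.0613
tcp [0.5447 0.2747 0.0945] rpy [-8.997e+01  3.000e-02  8.604e+01] t 24.35 F [-0.1 -0.  -0.6] open 0.0613
world shift mm [  1.8  19.8 -84.5] | tool now cm [ 2.    8.45 -0.05] | tool after turn cm [ 1.99  8.45 -0.04] turn rotvec [-0.03  0.04 -0.03]
```

View pics/w20.png

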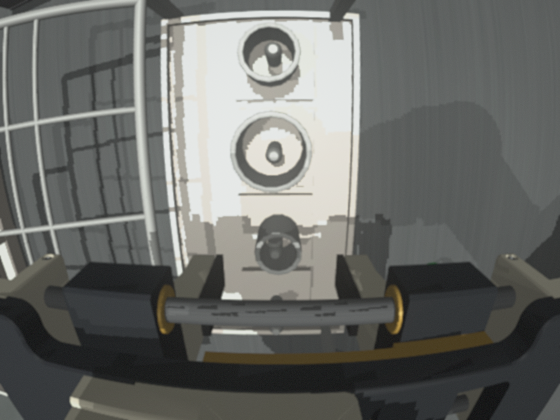

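```bash
python3 -c "
from h import *
o=ctrl.get_obs();w=snapshot('wrist')
for uv in [(277,250),(271,152),(268,54)]: print(watz(w,o,uv,.059).round(4))
crop(w,200,0,160,300,2.6 and 2,'w20c.png')
"
```

```text
[0.5473 0.2902 0.059 ]
[0.5461 0.2173 0.059 ]
[0.5433 0.15   0.059 ]
```

View pics/w20c.png

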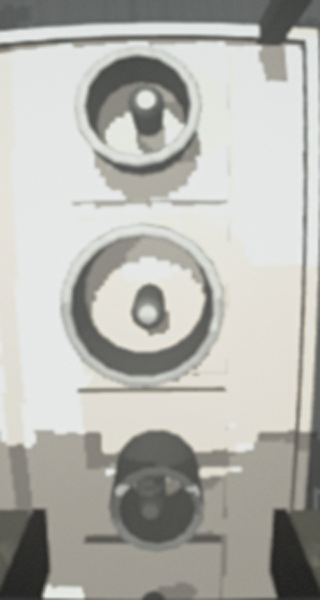

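```bash
python3 -m pendant '[[[1.85,0,0,0,0,0,0.7],[0,1.5,0,0,0,0,0.7],[0,2,0,0,0,0,0.7],[0,2,0,0,0,0,0.7],[0,1.5,0,0,0,0,0.7],[0,1.0,0,0,0,0,0.7],[0,0.4,0,0,0,0,0.7],[0,0,0,0,0,0,0.7]]]'
python3 -m pendant '[[[0,0,0,0,0,0,0],[0,0,0,0,0,0,0],[0,0,0,0,0,0,0],[0,0,0,0,0,0,0],[0,0,0,0,0,0,0]]]'
```

```text
clock: 25.12
tool_pos: [0.5462, 0.2925, 0.0101]
orientation: [-89.9, 0.1, 86.0]
force: [-0.5, -0.1, -0.2]
opening: 0.0613
clock: 25.53
tool_pos: [0.5466, 0.2936, 0.0115]
orientation: [-90.1, -0.1, 86.0]
force: [-0.2, 0.4, 3.1]
opening: 0.0354
```

```bash
python3 -m pendant '[[[0,-1.5,0,0,0,0,0],[0,-3.5,0,0,0,0,0],[0,-3,0,0,0,0,0],[-1.5,-1,-0.15,0,0,0,0],[-3.5,0,-0.35,0,0,0,0],[-3.5,0,-0.35,0,0,0,0],[-3.5,0,-0.35,0,0,0,0],[-3.5,0,-0.35,0,0,0,0],[-3.5,0,-0.35,0,0,0,0],[-3.5,0,-0.35,0,0,0,0],[-3.5,0,-0.35,0,0,0,0],[-3.5,0,-0.35,0,0,0,0]]]'
python3 -m pendant '[[[-3.5,0,-0.35,0,0,0,0],[-3.5,0,-0.35,0,0,0,0],[-3.5,0,-0.35,0,0,0,0],[-3.5,0,-0.35,0,0,0,0],[-3.5,0,-0.35,0,0,0,0],[-2.5,0,-0.25,0,0,0,0],[-1.5,0,-0.15,0,0,0,0],[0,0,0,0,0,0,0],[0,0,0,0,0,0,0]]]'
python3 -c "
from h import *
goto([.5637,-.2705,.010+.0188],86)
w=snapshot('wrist');cv2.imwrite('pics/w21.png',w['image'][:,:,::-1])"
```

```text
clock: 26.53
tool_pos: [0.5545, -0.0048, 0.1009]
orientation: [-90.0, -0.0, 86.0]
force: [-0.4, -0.2, -0.9]
opening: 0.0355
clock: 27.28
tool_pos: [0.5608, -0.2198, 0.1003]
orientation: [-90.0, -0.0, 85.9]
force: [0.3, 0.6, -0.3]
opening: 0.0355
tcp [ 0.5608 -0.2198  0.1003] rpy [-8.996e+01 -2.000e-02  8.587e+01] t 27.28 F [ 0.3  0.6 -0.3] open 0.0355
world shift mm [  2.9 -50.7 -90.3] | tool now cm [-5.03  9.03 -0.66] | tool after turn cm [-5.03  9.03 -0.64] turn rotvec [-0.04 -0.13  0.02]
```

View pics/w21.png

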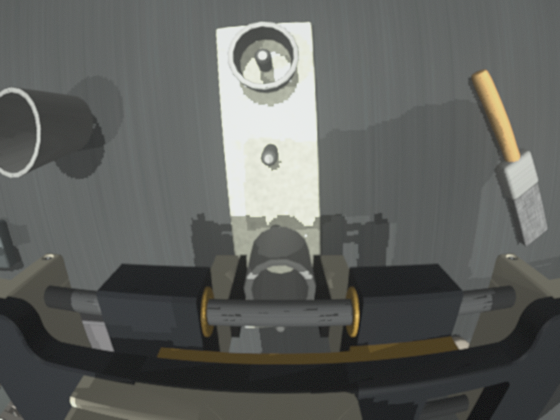

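```bash
python3 -m pendant '[[[-2.5,0,-0.32,0,0,0,0],[-2.53,0,-0.33,0,0,0,0],[0,0,0,0,0,0,0],[0,1.5,0,0,0,0,0],[0,1.5,0,0,0,0,0],[0,1.5,0,0,0,0,0],[0,0,0,0,0,0,0],[0,0,0,0,0,0,0]]]'
python3 -c "
from h import *
goto([.5637,-.2705,.010+.0188],86)
w=snapshot('wrist');crop(w,200,200,160,160,4,'w22.png')"
```

```text
clock: 28.0
tool_pos: [0.5641, -0.2686, 0.0554]
orientation: [-89.9, -0.0, 86.1]
force: [0.0, 0.4, -1.8]
opening: 0.0354
tcp [ 0.5641 -0.2686  0.0554] rpy [-8.990e+01 -1.000e-02  8.606e+01] t 28.0 F [ 0.   0.4 -1.8] open 0.0354
world shift mm [ -0.4  -1.9 -45.4] | tool now cm [-0.19  4.54  0.01] | tool after turn cm [-0.19  4.54  0.02] turn rotvec [-0.1   0.06  0.01]
```

View pics/w22.png

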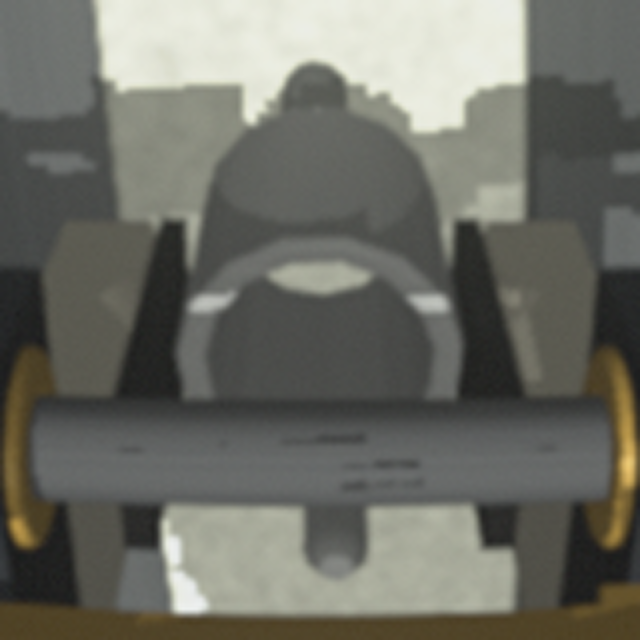

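```bash
python3 -c "
from h import *
o=ctrl.get_obs();w=snapshot('wrist');z=o['tool_pos'][2]
print(o['tool_pos'])
print('pin',[watz(w,o,(278,v),.062).round(4) for v in (216,222)])
print('pin2',[watz(w,o,(284,v),.062).round(4) for v in (338,344)])
print('ring top far rim',watz(w,o,(279,259),z+.048).round(4),'sides',watz(w,o,(246,290),z+.048).round(4),watz(w,o,(314,290),z+.048).round(4))
print('ring bottom far rim',watz(w,o,(279,227),z+.003).round(4))
t=snapshot('top');crop(t,360,120,160,90,5,'t22.png'); s=snapshot('scene');crop(s,20,200,200,150,4,'s22.png')
"
```

```text
[ 0.56483586 -0.2689633   0.05629324]
pin [array([ 0.5636, -0.2931,  0.062 ]), array([ 0.5639, -0.2893,  0.062 ])]
pin2 [array([ 0.5658, -0.2023,  0.062 ]), array([ 0.5661, -0.1966,  0.062 ])]
ring top far rim [ 0.5635 -0.2858  0.1043] sides [ 0.581  -0.2697  0.1043] [ 0.5475 -0.2673  0.1043]
ring bottom far rim [ 0.5636 -0.2852  0.0593]
```

View pics/s22.png

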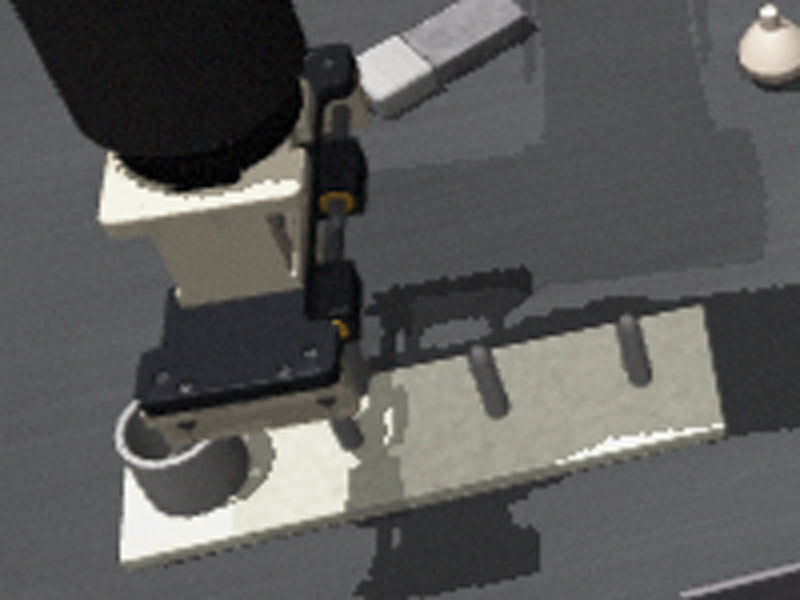

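View pics/t22.png

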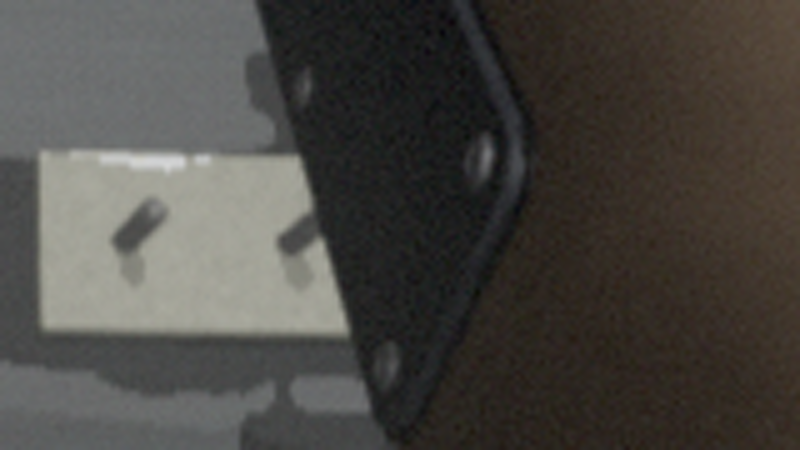

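```bash
python3 -m pendant '[[[-0.15,1.0,0,0,0,0,0],[0,1,0,0,0,0,0],[0,0,0,0,0,0,0]]]'
python3 -c "
from h import *
w=snapshot('wrist');crop(w,200,200,160,160,4,'w23.png')"
```

```text
clock: 28.45
tool_pos: [0.5627, -0.2708, 0.0333]
orientation: [-89.8, -0.1, 85.9]
force: [-0.7, -0.2, -2.2]
opening: 0.0356
```

View pics/w23.png

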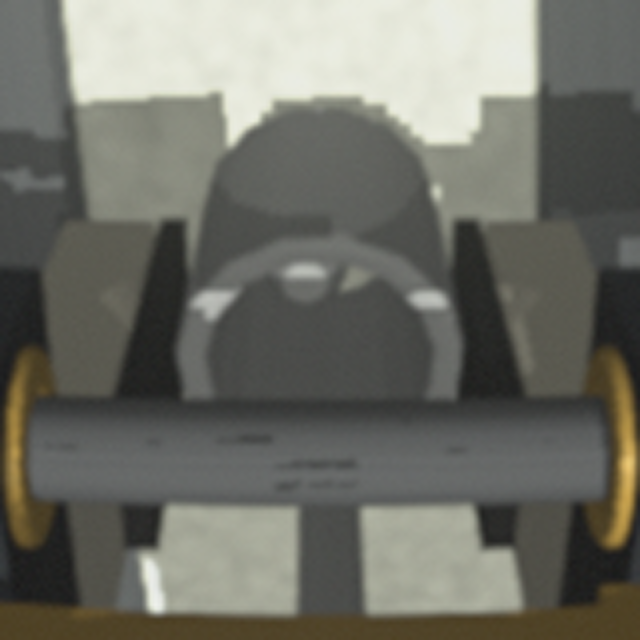

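The pin now shows inside the ring bore (crop (303,280)). Lower fully and release.

```bash
python3 -m pendant '[[[0,1.0,0,0,0,0,0],[0,0.8,0,0,0,0,0],[0,0.4,0,0,0,0,0],[0,0,0,0,0,0,0],[0,0,0,0,0,0,0]]]'
```

```text
clock: 28.92
tool_pos: [0.5641, -0.2712, 0.0132]
orientation: [-89.9, -0.0, 86.0]
force: [-0.0, 0.3, -0.1]
opening: 0.0353
```

```bash
python3 -m pendant '[[[0,0.2,0,0,0,0,0],[0,0.15,0,0,0,0,0],[0,0,0,0,0,0,0]]]'
python3 -m pendant '[[[0,0,0,0,0,0,0.7],[0,0,0,0,0,0,0.7],[0,0,0,0,0,0,0.7],[0,0,0,0,0,0,0.7],[0,0,0,0,0,0,0.7]]]'
python3 -m pendant '[[[0,-1.5,0,0,0,0,0.85],[0,-3,0,0,0,0,0.85],[0,-3,0,0,0,0,0.85],[2,-1,0.17,0,0,0,0.85],[3.5,0,0.35,0,0,0,0.85],[3.5,0,0.35,0,0,0,0.85],[3.5,0,0.35,0,0,0,0.85],[3.5,0,0.35,0,0,0,0.85],[3.5,0,0.35,0,0,0,0.85],[3.5,0,0.35,0,0,0,0.85]]]'
python3 -c "
from h import *
w=snapshot('scene'); crop(w,20,200,200,150,4,'s24.png')"
```

```text
clock: 29.17
tool_pos: [0.5643, -0.2711, 0.0102]
orientation: [-90.0, -0.0, 86.0]
force: [0.7, 0.3, -1.1]
opening: 0.0357
clock: 29.58
tool_pos: [0.5645, -0.2712, 0.0105]
orientation: [-90.0, 0.0, 86.0]
force: [0.2, -0.6, 0.2]
opening: 0.0598
clock: 30.42
tool_pos: [0.5575, -0.0385, 0.0956]
orientation: [-90.0, -0.0, 86.0]
force: [-0.6, 0.0, 0.8]
opening: 0.0742
```

View pics/s24.png

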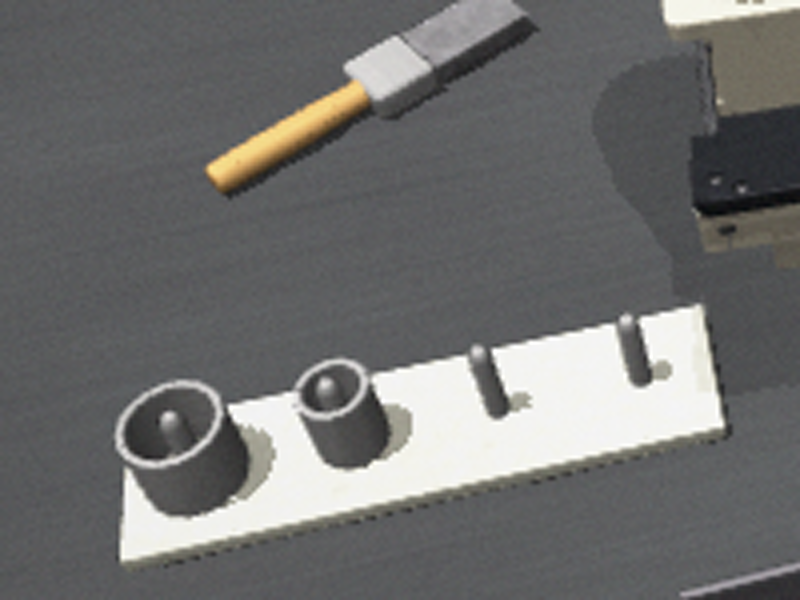

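```bash
python3 -m pendant '[[[3.5,0,0.43,0,0,0,0.95],[3.5,0,0.43,0,0,0,0.95],[3.5,0,0.43,0,0,0,0.95],[3.5,0,0.43,0,0,0,0.95],[3.5,0,0.43,0,0,0,0.95],[3.5,0,0.43,0,0,0,0.95],[2.5,0,0.4,0,0,0,0.95],[1,0,0.2,0,0,0,0.95],[0,0,0,0,0,0,0.95],[0,0,0,0,0,0,0.95]]]'
python3 -c "
from h import *
o=ctrl.get_obs();w=snapshot('wrist');crop(w,180,100,200,190,4,'w25.png')
goto([.5435,.2195,.010+.0188],86)
print(watz(w,o,(276,241),.059))"
```

```text
clock: 31.3
tool_pos: [0.5429, 0.2066, 0.0951]
orientation: [-90.0, 0.0, 86.1]
force: [-0.7, -0.2, -1.0]
opening: 0.0832
tcp [0.543  0.2059 0.0952] rpy [-8.998e+01  2.000e-02  8.600e+01] t 31.35 F [-0.7 -0.7 -0.1] open 0.0834
world shift mm [  0.5  13.6 -85.2] | tool now cm [1.36 8.52 0.04] | tool after turn cm [1.36 8.52 0.04] turn rotvec [-0.02  0.   -0.02]
[0.54560823 0.21567132 0.059     ]
```

View pics/w25.png

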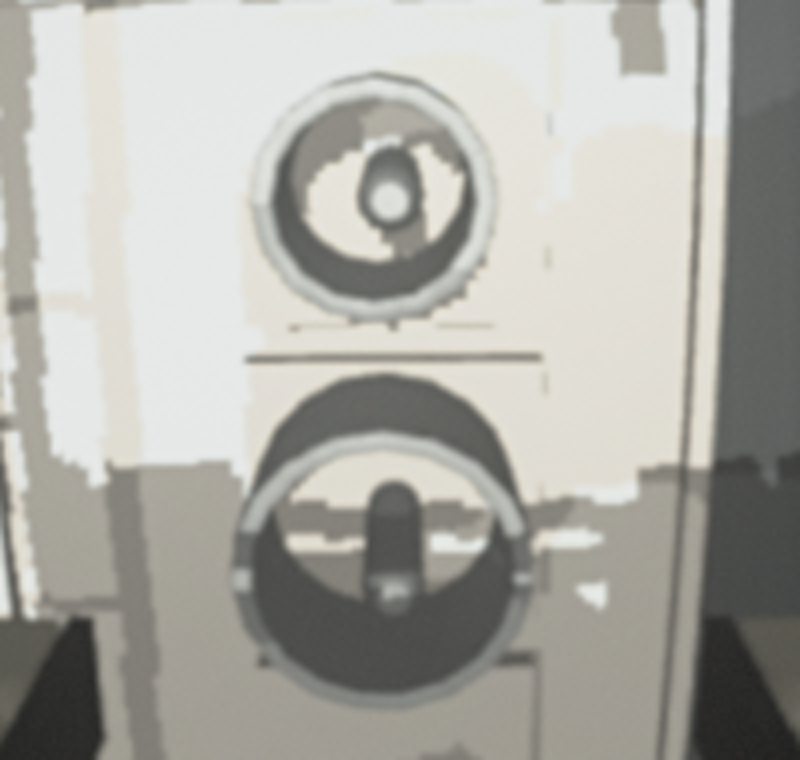

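```bash
python3 -m pendant '[[[1.15,0,-0.2,0,0,0,0.95],[0,1.5,0,0,0,0,0.95],[0,2,0,0,0,0,0.95],[0,2,0,0,0,0,0.95],[0,1.5,0,0,0,0,0.95],[0,1.0,0,0,0,0,0.95],[0,0.5,0,0,0,0,0.95],[0,0,0,0,0,0,0.95]]]'
python3 -m pendant '[[[0,0,0,0,0,0,0],[0,0,0,0,0,0,0],[0,0,0,0,0,0,0],[0,0,0,0,0,0,0],[0,0,0,0,0,0,0]]]'
```

```text
clock: 32.02
tool_pos: [0.5458, 0.217, 0.0094]
orientation: [-89.9, 0.1, 85.9]
force: [-0.6, 0.6, 0.2]
opening: 0.0833
clock: 32.43
tool_pos: [0.5463, 0.2181, 0.011]
orientation: [-90.1, -0.0, 86.0]
force: [-1.0, 0.3, 3.5]
opening: 0.0566
```

```bash
python3 -m pendant '[[[0,-1.5,0,0,0,0,0],[0,-3.5,0,0,0,0,0],[0,-3,0,0,0,0,0],[-1.5,-1,-0.2,0,0,0,0],[-3.5,0,-0.4,0,0,0,0],[-3.5,0,-0.4,0,0,0,0],[-3.5,0,-0.4,0,0,0,0],[-3.5,0,-0.4,0,0,0,0],[-3.5,0,-0.4,0,0,0,0],[-3.5,0,-0.4,0,0,0,0],[-3.5,0,-0.4,0,0,0,0],[-3.5,0,-0.4,0,0,0,0]]]'
python3 -m pendant '[[[-3.5,0,-0.35,0,0,0,0],[-2.0,0,-0.2,0,0,0,0],[-1.4,0,-0.15,0,0,0,0],[0,0,0,0,0,0,0],[0,0,0,0,0,0,0]]]'
python3 -c "
from h import *
goto([.5650,-.1985,.010+.0188],86)
o=ctrl.get_obs();w=snapshot('wrist');cv2.imwrite('pics/w26.png',w['image'][:,:,::-1]); print(watz(w,o,(269,157),.062))"
```

```text
clock: 33.43
tool_pos: [0.5585, -0.0807, 0.1001]
orientation: [-90.0, -0.0, 86.0]
force: [1.4, -0.6, -1.0]
opening: 0.0569
clock: 33.85
tool_pos: [0.5607, -0.149, 0.0997]
orientation: [-89.9, -0.0, 85.9]
force: [0.6, 0.4, -1.9]
opening: 0.0566
tcp [ 0.5607 -0.149   0.0997] rpy [-8.995e+01 -1.000e-02  8.588e+01] t 33.85 F [ 0.6  0.4 -1.9] open 0.0566
world shift mm [  4.3 -49.5 -89.7] | tool now cm [-4.91  8.97 -0.79] | tool after turn cm [-4.91  8.97 -0.77] turn rotvec [-0.05 -0.12  0.01]
[ 0.56363897 -0.20200081  0.062     ]
```

View pics/w26.png

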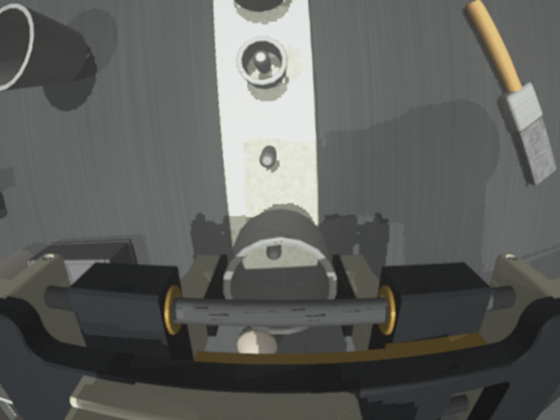

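```bash
python3 -m pendant '[[[-2.5,0,-0.37,0,0,0,0],[-2.5,0,-0.37,0,0,0,0],[0,0,0,0,0,0,0],[0,1.5,0,0,0,0,0],[0,1.5,0,0,0,0,0],[0,1.5,0,0,0,0,0],[0,1,0,0,0,0,0],[0,0,0,0,0,0,0]]]'
python3 -m pendant '[[[0,1.3,0,0,0,0,0],[0,1.0,0,0,0,0,0],[0,0.6,0,0,0,0,0],[0,0.35,0,0,0,0,0],[0,0,0,0,0,0,0],[0,0,0,0,0,0,0]]]'
```

```text
clock: 34.57
tool_pos: [0.5637, -0.1974, 0.0429]
orientation: [-89.8, -0.0, 86.0]
force: [-1.3, 0.8, -2.2]
opening: 0.0568
clock: 35.07
tool_pos: [0.5655, -0.1985, 0.013]
orientation: [-90.0, 0.0, 86.0]
force: [-0.1, -1.1, -1.9]
opening: 0.0565
```

```bash
python3 -m pendant '[[[0,0.2,0,0,0,0,0],[0,0.2,0,0,0,0,0],[0,0,0,0,0,0,0]]]'
python3 -m pendant '[[[0,0,0,0,0,0,0.9],[0,0,0,0,0,0,0.9],[0,0,0,0,0,0,0.9],[0,0,0,0,0,0,0.9],[0,0,0,0,0,0,0.9]]]'
python3 -m pendant '[[[0,-1.5,0,0,0,0,0.85],[0,-3,0,0,0,0,0.85],[0,-3,0,0,0,0,0.85],[2,-1,0.2,0,0,0,0.85],[3.5,0,0.4,0,0,0,0.85],[3.5,0,0.4,0,0,0,0.85],[3.5,0,0.4,0,0,0,0.85],[3.5,0,0.4,0,0,0,0.85],[3.5,0,0.4,0,0,0,0.85],[3.5,0,0.4,0,0,0,0.85]]]'
python3 -m pendant '[[[3.5,0,0.43,0,0,0,0.8],[3.5,0,0.43,0,0,0,0.8],[2.5,0,0.3,0,0,0,0.8],[1,0,0.1,0,0,0,0.8],[0,0,0,0,0,0,0.8],[0,0,0,0,0,0,0.8]]]'
python3 -c "
from h import *
goto([.541,.149,.010+.0188],86)
w=snapshot('scene'); crop(w,20,200,200,150,4,'s27.png')
o=ctrl.get_obs();w=snapshot('wrist');crop(w,180,100,200,190,4,'w27.png')"
```

```text
clock: 35.32
tool_pos: [0.5657, -0.1986, 0.0091]
orientation: [-90.0, 0.0, 86.0]
force: [0.5, -0.2, -2.9]
opening: 0.0569
clock: 35.73
tool_pos: [0.5655, -0.1986, 0.0089]
orientation: [-90.0, 0.0, 86.0]
force: [0.6, 0.2, 0.3]
opening: 0.0781
clock: 36.57
tool_pos: [0.5552, 0.0343, 0.094]
orientation: [-90.0, -0.0, 86.0]
force: [1.6, -0.2, -0.6]
opening: 0.0745
clock: 37.07
tool_pos: [0.55, 0.1384, 0.0936]
orientation: [-90.0, 0.0, 86.1]
force: [0.0, -0.6, -0.7]
opening: 0.0701
tcp [0.55   0.1384 0.0936] rpy [-8.998e+01  1.000e-02  8.607e+01] t 37.07 F [ 0.  -0.6 -0.7] open 0.0701
world shift mm [ -9.   10.6 -83.6] | tool now cm [1.   8.36 0.97] | tool after turn cm [0.99 8.36 0.97] turn rotvec [-0.02  0.07 -0.01]
```

View pics/s27.png

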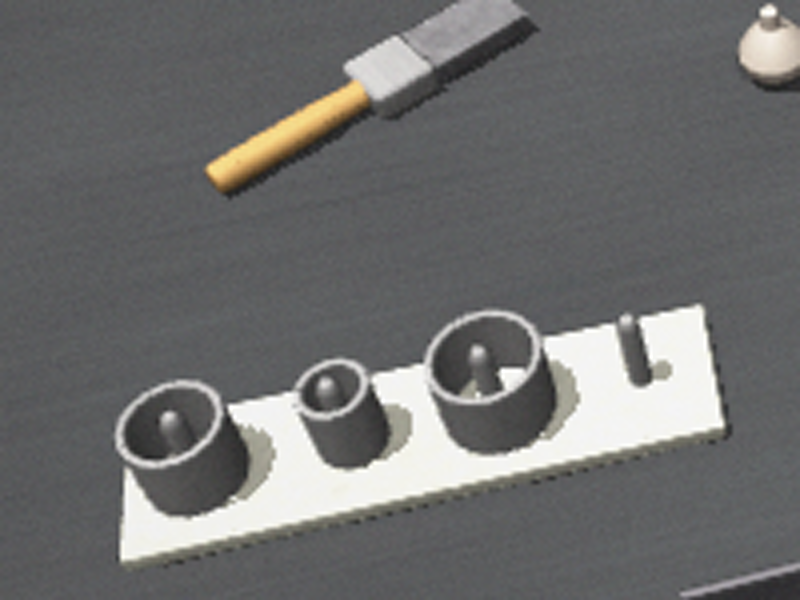

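View pics/w27.png

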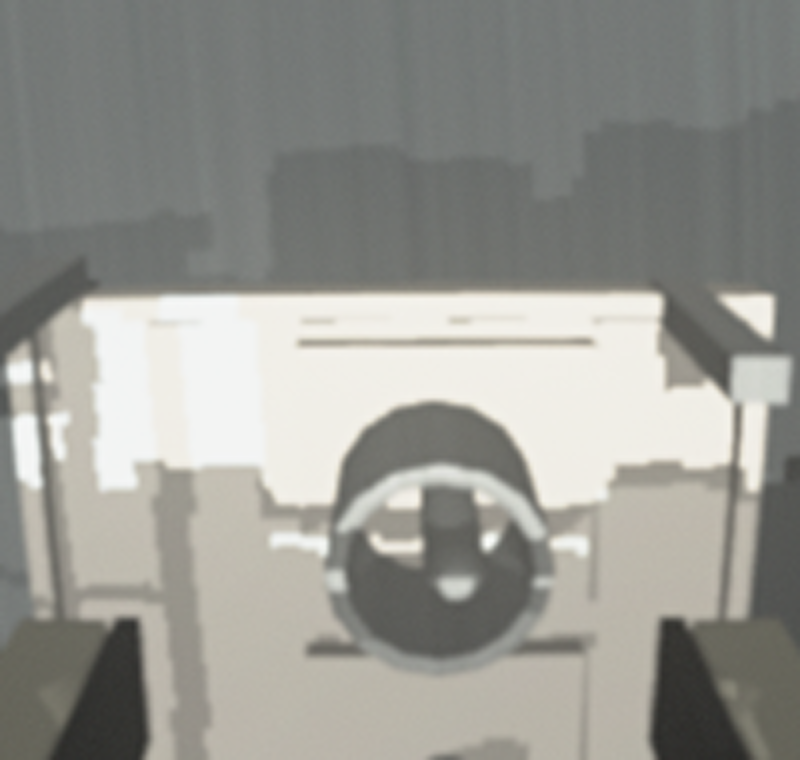

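```bash
python3 -c "
from h import *
o=ctrl.get_obs();w=snapshot('wrist')
p=watz(w,o,(290,242.5),.059);print(p,watz(w,o,(370,195),.088)); goto([p[0],p[1],.010+.0188],86)"
```

```text
[0.54253766 0.14772864 0.059     ] [0.49079065 0.10731023 0.088     ]
tcp [0.5501 0.1371 0.0937] rpy [-8.998e+01  1.000e-02  8.593e+01] t 37.22 F [ 0.9 -0.4 -0.1] open 0.07
world shift mm [ -7.6  10.6 -83.7] | tool now cm [1.   8.37 0.83] | tool after turn cm [1.   8.37 0.83] turn rotvec [-0.02 -0.07 -0.01]
```

```bash
python3 -m pendant '[[[1.0,0,0.8,0,0,0,0.8],[0,1.5,0,0,0,0,0.8],[0,2,0,0,0,0,0.8],[0,2,0,0,0,0,0.8],[0,1.5,0,0,0,0,0.8],[0,0.9,0,0,0,0,0.8],[0,0.4,0,0,0,0,0.8],[0,0,0,0,0,0,0.8]]]'
python3 -m pendant '[[[0,0,0,0,0,0,0],[0,0,0,0,0,0,0],[0,0,0,0,0,0,0],[0,0,0,0,0,0,0],[0,0,0,0,0,0,0]]]'
```

```text
clock: 37.88
tool_pos: [0.5426, 0.1483, 0.0102]
orientation: [-89.9, 0.1, 86.0]
force: [-0.2, 0.8, 0.4]
opening: 0.0703
clock: 38.3
tool_pos: [0.5433, 0.1491, 0.0113]
orientation: [-90.0, -0.0, 86.0]
force: [-0.4, 0.6, 2.9]
opening: 0.0423
```

```bash
python3 -m pendant '[[[0,-1.5,0,0,0,0,0],[0,-3.5,0,0,0,0,0],[0,-3,0,0,0,0,0],[-1.5,-1,-0.25,0,0,0,0],[-3.5,0,-0.55,0,0,0,0],[-3.5,0,-0.55,0,0,0,0],[-3.5,0,-0.55,0,0,0,0],[-3.5,0,-0.55,0,0,0,0],[-3.5,0,-0.55,0,0,0,0],[-2.2,0,-0.35,0,0,0,0],[-1.2,0,-0.15,0,0,0,0],[0,0,0,0,0,0,0]]]'
python3 -m pendant '[[[0,0,0,0,0,0,0],[0,0,0,0,0,0,0]]]'
python3 -c "
from h import *
goto([.566,-.127,.010+.0188],86)
o=ctrl.get_obs();w=snapshot('wrist');cv2.imwrite('pics/w28.png',w['image'][:,:,::-1])"
```

```text
clock: 39.3
tool_pos: [0.5617, -0.0792, 0.1005]
orientation: [-90.0, 0.0, 85.8]
force: [-0.5, 0.0, -1.7]
opening: 0.0422
clock: 39.47
tool_pos: [0.5621, -0.0764, 0.1007]
orientation: [-90.0, -0.0, 86.0]
force: [-0.6, 0.3, -1.3]
opening: 0.0426
tcp [ 0.5621 -0.0764  0.1007] rpy [-9.0e+01 -1.0e-02  8.6e+01] t 39.47 F [-0.6  0.3 -1.3] open 0.0426
world shift mm [  3.9 -50.6 -90.7] | tool now cm [-5.02  9.07 -0.74] | tool after turn cm [-5.02  9.07 -0.74] turn rotvec [-0.    0.    0.01]
```

View pics/w28.png

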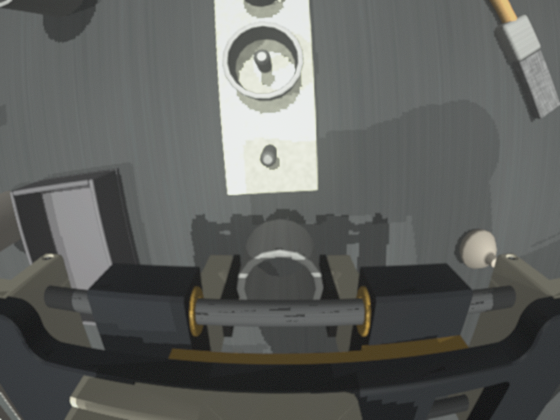

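```bash
python3 -m pendant '[[[-2.5,0,-0.35,0,0,0,0],[-2.52,0,-0.35,0,0,0,0],[0,0,0,0,0,0,0],[0,1.5,0,0,0,0,0],[0,1.5,0,0,0,0,0],[0,1.5,0,0,0,0,0],[0,1,0,0,0,0,0],[0,0,0,0,0,0,0]]]'
python3 -m pendant '[[[0,1.3,0,0,0,0,0],[0,1.0,0,0,0,0,0],[0,0.6,0,0,0,0,0],[0,0.35,0,0,0,0,0],[0,0,0,0,0,0,0],[0,0,0,0,0,0,0]]]'
```

```text
clock: 40.18
tool_pos: [0.5642, -0.1266, 0.0436]
orientation: [-89.8, 0.0, 86.0]
force: [-0.1, 0.7, -1.4]
opening: 0.0424
clock: 40.68
tool_pos: [0.5659, -0.1276, 0.0135]
orientation: [-90.0, 0.0, 86.0]
force: [0.1, 0.2, -1.5]
opening: 0.0424
```

```bash
python3 -m pendant '[[[0,0.2,0,0,0,0,0],[0,0.2,0,0,0,0,0],[0,0,0,0,0,0,0]]]'
python3 -m pendant '[[[0,0,0,0,0,0,0.8],[0,0,0,0,0,0,0.8],[0,0,0,0,0,0,0.8],[0,0,0,0,0,0,0.8],[0,0,0,0,0,0,0.8]]]'
python3 -m pendant '[[[0,-1.5,0,0,0,0,0.8],[0,-3,0,0,0,0,0.8],[0,-3,0,0,0,0,0.8],[2,-1,1,0,0,0,0.8],[3,0,1,0,0,0,0.8],[3,0,1,0,0,0,0.8],[3,0,1,0,0,0,0.8],[0,0,0,0,0,0,0.8],[0,0,0,0,0,0,0.8]]]'
python3 -c "
from h import *
w=snapshot('scene'); cv2.imwrite('pics/s29.png',w['image'][:,:,::-1]); crop(w,20,260,200,100,4,'s29c.png')
P=[atz(w,(20+x/4,260+y/4),.057).round(4)[:2] for x,y in []]
t=snapshot('top'); cv2.imwrite('pics/t29.png',t['image'][:,:,::-1])"
```

```text
clock: 40.93
tool_pos: [0.566, -0.1277, 0.0094]
orientation: [-90.0, -0.0, 86.0]
force: [-0.1, -0.3, -2.1]
opening: 0.0426
clock: 41.35
tool_pos: [0.5658, -0.1276, 0.0094]
orientation: [-90.0, -0.0, 86.0]
force: [-0.1, -0.6, 1.4]
opening: 0.068
clock: 42.1
tool_pos: [0.5334, -0.0136, 0.0947]
orientation: [-90.0, -0.0, 86.2]
force: [-0.2, -0.1, 0.6]
opening: 0.0698
```

View pics/s29.png

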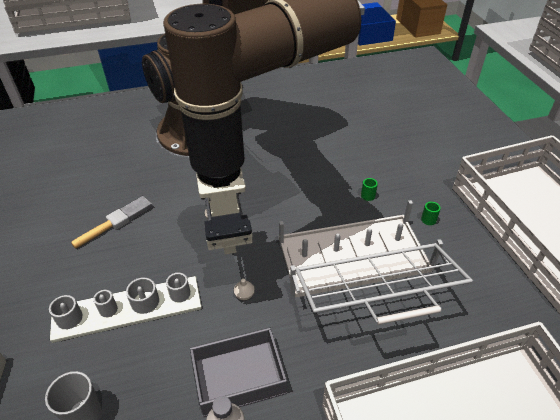

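View pics/s29c.png

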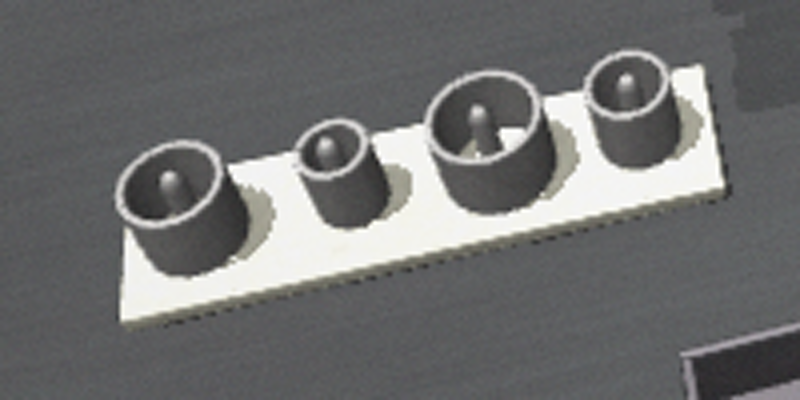

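View pics/t29.png

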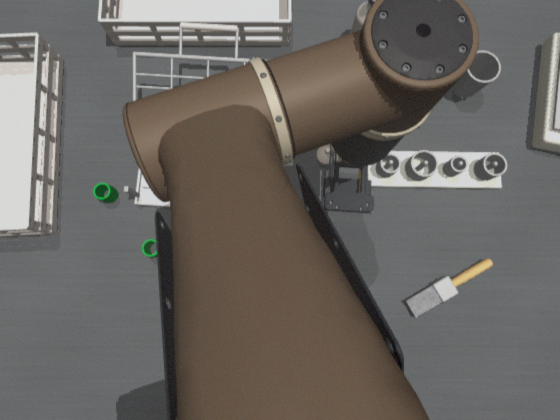

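```bash
python3 -m pendant '[[[0,-2,0,0,0,0,0.8],[0,-2,0,0,0,0,0.8],[0,0,0,0,0,0,0.8],[0,0,0,0,0,0,0.8],[0,0,0,0,0,0,0.8],[0,0,0,0,0,0,0.8]]]'
python3 -c "
from h import *
w=snapshot('scene')
for n,(x,y) in dict(c=(171,183),a=(333,148),d=(485,117),b=(627,83)).items(): print(n,atz(w,(20+x/4,260+y/4),.057).round(4))
print(ctrl.close_job())"
```

```text
clock: 42.7
tool_pos: [0.5329, -0.0158, 0.1333]
orientation: [-89.9, 0.0, 85.9]
force: [-0.0, -0.0, -0.3]
opening: 0.0702
c [ 0.5616 -0.3423  0.057 ]
a [ 0.5625 -0.2674  0.057 ]
d [ 0.5644 -0.1952  0.057 ]
b [ 0.5632 -0.1255  0.057 ]
the job is handed in; nothing more can be done
None
```

I opened the lid and moved all four rings to the rack in reverse order, then handed the job in at about 43 s of the 128 s allowed. No verdict was reported.

- **Lid:** I swung it past vertical to about 135° while all four rings were still on their pegs. After release it dropped back further, and it was still standing open in the last scene picture.
- **Rings:** In the wash frame the order from the robot's left was c, a, d, b. On the rack it is now b, d, a, c from the left.
- **Final checks:** In the last picture each ring stands upright on its own pin. With full seating assumed, the ring centres come out 1–4 mm from the pins. Each was let go within about a millimetre of the slab. The arm was clear of everything, with a force reading of about 0.3 N.

**What disagreed or went wrong:**
- **Fingertips:** They turned out to sit about 27 mm short of the stated TCP, so the first attempt to grip the lid bar closed on nothing.
- **High force:** While finding that out I pressed the shut fingers onto the bar. The wrist force reached about 67 N, below the 120 N limit. From the pictures the contact was at the fingertips, not the gripper body, which has the 40 N limit, but I could not confirm that directly.
- **Cameras:** The top and scene cameras disagreed by 2–4 mm, so I corrected each grasp and placement with the wrist camera.

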